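Shake up a bottle of leather dye on the bench mixer

TASK

Switch the bottle mixer on by pushing its lever right over to the back. Then take the round, thick bottle with the sloping shoulders, hold it upright and press its foot down in the mixer's sprung cup until the cup is fully down, keep it down for about two seconds, and then stand it upright on the cork disc in the steel tray, wholly on the disc and set down, not dropped. Leave the mixer switched on, and leave the other bottles, the jar and the thread cones where they are.

Things in the scene. Friction and masses are not known exactly. Their poses are not given: they have to be found in the camera images.
- mixer: Cream-coloured bottle mixer, a low box fixed to the bench, 156 mm (its x) by 196 mm (its y), flat deck at 73 mm. Origin: centre of its underside, on the bench. Its front with a black dial faces its -x (towards the robot, within 0.3 rad). The sprung cup stands on the deck at its y = +45 mm, the switch lever at its y = -60 mm.
- cup_floor (a point): Centre of the inner floor of the mixer's black rubber cup, 98 mm above the bench when up; moves with the cup. The cup is round, open at the top, 72 mm across inside at the rim and about 67 mm at the floor, the rim 7 mm above the floor.
- pad (a joint): How far the cup is pressed down, m: 0 up, 0.014 fully down on its stop (counts as fully down from 0.0115). Spring: 4 N starts it moving, 11 N holds it fully down; it springs back.
- switch (a joint): Mixer's switch, a 10 mm thick steel lever with a black ball on top, pivoted 95 mm above the bench on a grey block; rad: 0 (leans 0.5 rad from upright to the mixer's front, -x of the mixer) is off, 1.0 (leans 0.5 rad to the mixer's back, +x) is on; counts as on from 0.8. Starts between 0 and 0.2. Swings in the mixer's x-z plane and stays where it is left; turns easily (about 1 N at the ball).
- switch_tip (a point): Centre of the black ball (26 mm diameter) on the switch lever, 70 mm from its pivot; moves with it.
- dye_bottle: The bottle to mix: dark brown, round, 58 mm diameter and straight-sided up to 100 mm, then short sloping shoulders and a black cap 28 mm across, 132 mm tall in all; broad paper band round its lower half. About 0.3 kg. Origin: centre of its underside, z up. It stands on the bench to the robot's right, at any one of three spots shared with the slim and the square bottle.
- slim_bottle: Bystander: same brown, slim round bottle, 42 mm diameter, 175 mm tall. Origin: centre of its underside.
- square_bottle: Bystander: same brown, square bottle, 58 mm by 58 mm, shoulders flat at 82 mm, black cap, 108 mm tall. Origin: centre of its underside.
- tray: Shallow steel tray fixed to the bench on the robot's left, 250 mm (its x) by 130 mm (its y), walls 22 mm high and 4 mm thick, floor 4 mm thick. Origin: centre of its underside. Holds the cork disc towards one end and the jar towards the other; which end is which varies.
- cork_disc: Flat cork disc, 90 mm diameter, 5 mm thick, fixed in the tray 60 mm from the tray's middle. Origin: centre of its underside.
- jar: Bystander: cream jar with a steel lid, 70 mm diameter, 75 mm tall, standing in the tray about 120 mm from the disc's centre. Origin: centre of its underside.
- cone_a: Bystander: navy thread cone, 72 mm wide at the foot, 127 mm tall, behind the mixer. Origin: centre of its underside.
- cone_b: Bystander: tan thread cone of the same size, behind the mixer. Origin: centre of its underside.
Mind the look-alikes: they are no part of the job. Leave any orange look-alike of the dye_bottle alone.

How it is judged:
On the way, in this order (a step that is already met when the one before it is completed fails the run):
1. the mixer's lever is pushed right over to the back (on) (value of joint switch above 0.8 rad), for 0.1 s.
2. with the mixer on, the bottle, upright in the cup, keeps the cup fully down for a second (value of joint pad above 0.0115 m and value of joint switch above 0.8 rad and contact force between dye_bottle and mixer above 4 N and horizontal distance between dye_bottle and cup_floor below 0.015 m and angle between dye_bottle's own z axis and vertical below 0.15 rad), for 1 s.
At the end, for the whole second after the job is handed in: The bottle stands upright (within 0.08 rad), at rest and released on the cork disc, its centre within 20 mm of the disc's centre; the mixer's lever is still on (0.8 rad or more) and the cup is up again (within 3 mm) (horizontal distance between dye_bottle and cork_disc below 0.02 m and z of dye_bottle in the frame of cork_disc between 0.002 and 0.01 m and angle between dye_bottle's own z axis and vertical below 0.08 rad and linear speed of dye_bottle below 0.02 m/s and value of joint switch above 0.8 rad and value of joint pad below 0.003 m); the robot touches nothing.
It fails at once if the slim bottle, the square bottle, the jar or a thread cone is moved by more than 30 mm (distance of any of slim_bottle, square_bottle, jar, cone_a, cone_b from where it was at the start of the episode above 0.03 m).
It fails at once if the bottle to mix is tipped by more than 0.5 rad (angle between dye_bottle's own z axis and vertical above 0.5 rad).
It fails at once if the bottle to mix is dropped (falls faster than 0.5 m/s out of the gripper) (linear speed of dye_bottle above 0.5 m/s and not (contact force between the fingers and dye_bottle above 0.1 N)).
It also fails if it takes over 72 s, if anything falls off the work surface, if the arm or the gripper's body presses on something with over 40 N, if the wrist force passes 120 N, or if a joint passes its speed limit or range.

ROBOT

A 6-joint arm with a two-finger parallel gripper is mounted at the origin on the work surface. World frame = base frame: x ahead of the robot, y to its left, z up, the work surface at z = 0. Lengths are in m, angles in rad, forces in N, time in s.
With the tool pointing down it reaches from about 0.275 to 0.825 m from the base axis. Payload 4.9 kg.
Tool frame: the origin (TCP) lies midway between the tips of the shut fingers; the grasp point (between the pads) lies 19 mm behind it; z points along the fingers, y is the direction in which the jaws open and shut (so a half turn about z gives the same grasp; the last joint's range is limited). The gripper opens to 85 mm and grips with 20 to 120 N. Pads are 22 mm wide; open, the fingers measure 114 mm over their backs; the gripper's body (76 mm by 85 mm) begins 54 mm behind the grasp point. The pads swing forward as they close: fully open they stand 13 mm farther back than shut.
Start: joints at [-1.394, 0.326, -0.193, 1.052, 0, 1.437], TCP at [0.168, -0.524, 0.199] pointing down, gripper open.
Joint ranges: [-2.65, 2.65], [-0.97, 1.79], [-1.3, 1.35], [-1.93, 2.1], [-1.47, 1.37], [-3.14, 3.14]. Speed limits (rad/s): [2.57, 2.57, 3.14, 3.14, 3.14, 3.14].

INTERFACE

Orientations are given as [roll, pitch, yaw] about the fixed x, y, z axes, in that order (R = Rz(yaw) Ry(pitch) Rx(roll)).
In Python, from plant import ctrl gives the robot as it stands.
- The arm moves only by the shell command python3 -m creep 'ROWS' [OPENING] [FORCE]. ROWS is a JSON object of lists of equal length, an entry for each row: "translation": the shift along the world's x, y, z scaled (see below), a list of three; "rot": the turn, a rotation vector about the world's x, y, z scaled (see below), a list of three. A call has 1 to 5 rows; each row shifts and turns the pose as measured when the row begins; what a row does not reach is not made up. The controller multiplies each number of a shift by 100 mm and each number of a turn by 45 degrees. A row lasts 1/12 s, in which the tool goes at most 41.7 mm and 7.16 degrees, less where a joint would pass 70% of its speed; a pose out of reach is approached as far as the arm can. A call with a number of a shift or a turn outside -1 to 1 is refused whole. A call with a gripper value outside its range is refused whole. OPENING is the gripper's target within -1 to 1 (shut at 1, half-way at 0, fully open at -1), set as the call begins (- or left out, the last holds). The fingers move at their own pace and stop on an object; FORCE is the grip in N (left out, the last holds). Time passes only in rows, so rows that do not move let the fingers close. It gives the time, the measured TCP pose, the force and the opening at its end, in the units of the state.
- ctrl.observe(): the state, without advancing time (a new reading comes with each control period).
- ctrl.grab_frame(name): name is "side" or "top" or "wrist"; returns a dict with "pixels" (420x560x3 uint8, blue, green, red), "fx", "fy", "cx", "cy" (pixels), "rvec" (rotation vector, rad) and "tvec" (3), from world to camera coordinates, as OpenCV has them; the wrist camera has in their place "hand_eye" (4x4, takes a point from camera to tool coordinates, whose origin is the TCP and whose axes are the flange's). Camera axes: x right, y down, z forward; pixel columns grow to the right and rows downward; lengths in m; the calibration is good to about 2 mm. A picture is of the moment at which its call begins: read the wrist's pose just before it. There is no depth.
- ctrl.hand_in(): hands the job in, once; it reports no verdict.
Trained networks look in a picture, given as the dict that the camera call returned (one of the last four; its "shot" number tells which), for a name from the list of things; names that differ only in an ending like _2 or _b are one class to them, and where a whole thing is asked for, a point or a joint stands for the part that bears it (a point fixed in the world has none). Each returns a list of dicts, best first, with "confidence" (0 to 1); they miss things now and then, are a little off and sometimes report something else, mostly with a low value. They report only what shows in the picture. A call takes as long as a camera call. They do not tell look-alikes from the thing itself.
- ctrl.search_frame(name, picture): "extent" ([left, top, right, bottom] as shares, 0 to 1, of the picture: columns of its width, rows of its height, round what is visible of it).
- ctrl.cut_out(name, picture): "mask" (420x560 bool, what is visible of it) and "extent" ([left, top, right, bottom] as shares, 0 to 1, of the picture: columns of its width, rows of its height, round what is visible of it).
The state is a dict: "clock": time; "joints": joint angles; "joint_velocities": joint speeds; "effort": joint torques, N m; "tcp_pos": TCP position; "tool_rot": TCP orientation; "ft_force": force on the tool from outside, world axes, zero at the start; "torque": the same for the moment, N m; "width": finger opening in m.
Only numpy, scipy, OpenCV 4.12 (cv2) and the standard library are available. Lean on these libraries where they do the work, as an engineer would, in place of code of your own. Each camera call takes 0.05 s, during which the arm holds its last target.

## Working session

There is one attempt and no reset: what is moved stays moved. The work goes in short steps, Python scripts to look and compute and a shell command to move; the robot and the scene stay as the last step left them, time stands still between calls to the robot, and variables do not carry over. Pictures are saved under pics/ and viewed, and the job is handed in when it is done.

```bash
ls; mkdir -p pics
cat > h.py <<'E'
import numpy as np,cv2
from plant import ctrl
def P(pic):
    K=np.array([[pic['fx'],0,pic['cx']],[0,pic['fy'],pic['cy']],[0,0,1.]])
    R,_=cv2.Rodrigues(np.array(pic['rvec'],float)); t=np.array(pic['tvec'],float).reshape(3)
    return K,R,t
def onplane(pic,u,v,z):
    K,R,t=P(pic); d=R.T@np.linalg.solve(K,[u,v,1.]); c=-R.T@t
    return c+d*(z-c[2])/d[2]
def proj(pic,X):
    K,R,t=P(pic); p=K@(R@np.array(X,float)+t); return p[:2]/p[2]
E
python3 - <<'E'
from h import *
for n in ['top','side']:
    p=ctrl.grab_frame(n); cv2.imwrite(f'pics/{n}0.png',p['pixels'])
    K,R,t=P(p); print(n,(-R.T@t).round(3),R[2].round(2))
    for k in ['mixer','switch_tip','cup_floor','dye_bottle','slim_bottle','square_bottle','tray','cork_disc','jar','cone_a']:
        r=ctrl.search_frame(k,p)
        print(k,[(round(d['confidence'],2),(np.array(d['extent'])*[560,420,560,420]).round(0).tolist()) for d in r[:3]])
s=ctrl.observe();print(s['clock'],s['tcp_pos'],s['tool_rot'],s['width'],s['ft_force'])
E
```

```text
pics
top [ 0.457 -0.023  1.015] [ 0.14  0.   -0.99]
mixer [(0.87, [228.0, 208.0, 310.0, 280.0])]
switch_tip [(0.7, [291.0, 237.0, 301.0, 255.0])]
cup_floor [(0.76, [235.0, 224.0, 267.0, 259.0])]
dye_bottle [(0.78, [383.0, 238.0, 426.0, 267.0]), (0.68, [370.0, 156.0, 400.0, 184.0]), (0.64, [441.0, 243.0, 482.0, 269.0])]
slim_bottle [(0.85, [359.0, 193.0, 388.0, 218.0]), (0.7, [231.0, 223.0, 266.0, 256.0]), (0.61, [107.0, 267.0, 146.0, 295.0])]
square_bottle [(0.73, [411.0, 194.0, 449.0, 222.0])]
tray [(0.8, [97.0, 202.0, 172.0, 313.0]), (0.63, [107.0, 267.0, 145.0, 299.0])]
cork_disc [(0.58, [121.0, 217.0, 160.0, 251.0])]
jar [(0.57, [104.0, 265.0, 147.0, 296.0])]
cone_a [(0.81, [205.0, 125.0, 235.0, 163.0]), (0.7, [286.0, 123.0, 314.0, 154.0])]
side [0.471 0.714 0.79 ] [ 0.14 -0.74 -0.66]
mixer [(0.86, [283.0, 203.0, 361.0, 306.0])]
switch_tip [(0.55, [328.0, 200.0, 348.0, 225.0]), (0.46, [190.0, 256.0, 224.0, 307.0])]
cup_floor [(0.67, [301.0, 244.0, 338.0, 270.0]), (0.66, [306.0, 144.0, 325.0, 181.0]), (0.24, [261.0, 372.0, 304.0, 420.0])]
dye_bottle [(0.93, [346.0, 131.0, 370.0, 160.0]), (0.87, [340.0, 154.0, 361.0, 196.0]), (0.58, [269.0, 152.0, 290.0, 196.0])]
slim_bottle [(0.7, [300.0, 154.0, 316.0, 209.0])]
square_bottle [(0.78, [310.0, 145.0, 324.0, 178.0]), (0.38, [326.0, 386.0, 364.0, 417.0])]
tray [(0.63, [236.0, 349.0, 385.0, 417.0])]
cork_disc [(0.71, [324.0, 383.0, 366.0, 418.0]), (0.62, [258.0, 373.0, 305.0, 415.0])]
jar [(0.56, [324.0, 384.0, 364.0, 420.0])]
cone_a [(0.78, [217.0, 194.0, 245.0, 244.0]), (0.65, [191.0, 254.0, 222.0, 312.0])]
1.1 [ 0.16820125 -0.52367297  0.19928885] [-3.14158487e+00  5.72241533e-05  3.10826278e-01] 0.08542585102797243 [ 0.24013241 -0.31146865  0.86018852]
```

View pics/top0.png

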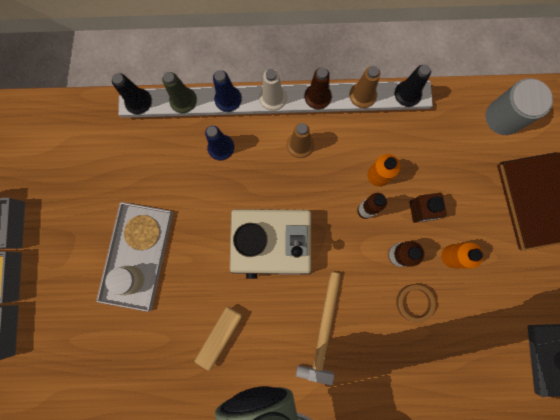

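View pics/side0.png

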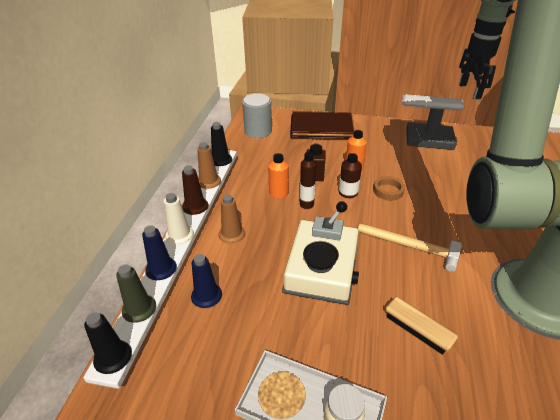

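Top view: the dye bottle (brown with white band) is at about (406,253), slim at (372,206), square at (428,207), orange look-alikes at (384,170) and (462,256). Mixer at (270,241), cup at (250,239), lever ball at (296,252), cork at (142,232), jar at (124,281).

Run:
```python
from h import *
for n,b in [('top',(220,150,500,290)),('side',(260,120,400,310))]:
    im=cv2.imread(f'pics/{n}0.png'); x0,y0,x1,y1=b; c=im[y0:y1,x0:x1]
    f=min(800/c.shape[1],600/c.shape[0]); cv2.imwrite(f'pics/{n}0c.png',cv2.resize(c,None,fx=f,fy=f,interpolation=cv2.INTER_CUBIC)); print(f)
im=cv2.imread('pics/top0.png')[190:320,90:180]; cv2.imwrite('pics/tray0.png',cv2.resize(im,None,fx=4.5,fy=4.5,interpolation=cv2.INTER_CUBIC))
```

```text
2.857142857142857
3.1578947368421053
```

View pics/top0c.png

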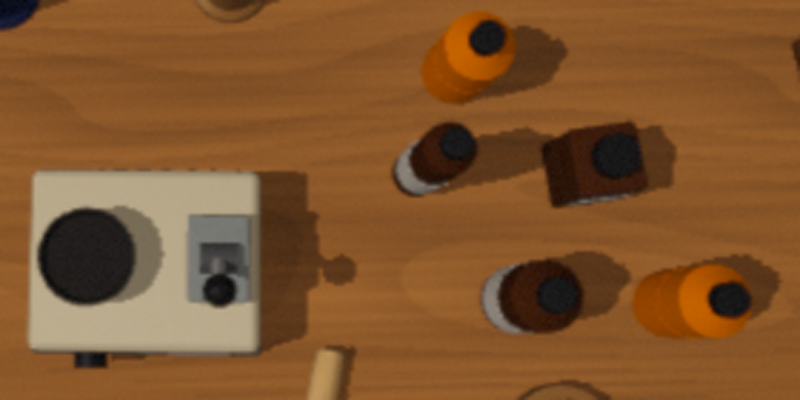

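View pics/side0c.png

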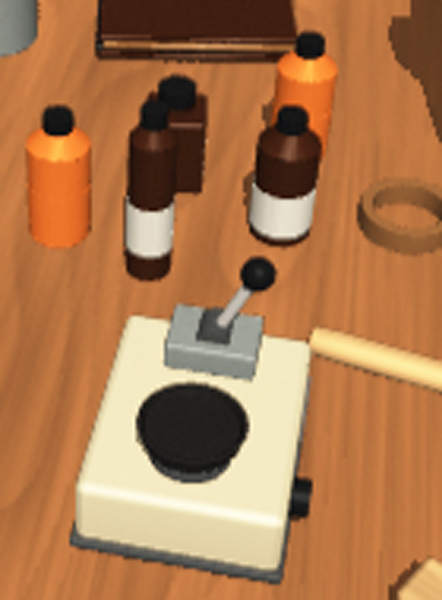

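View pics/tray0.png

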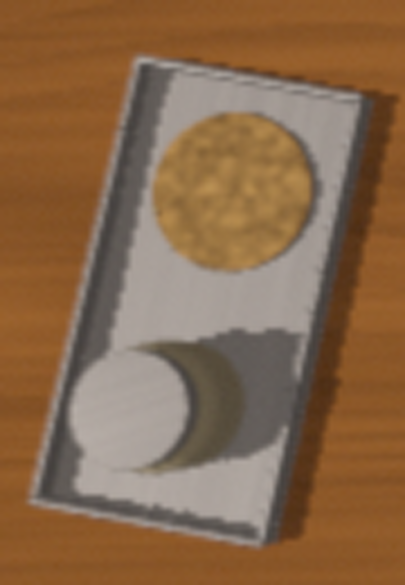

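Run:
```python
from h import *
t=ctrl.grab_frame('top'); s=ctrl.grab_frame('side')
T=lambda u,v:(220+u/2.857,150+v/2.857); S=lambda u,v:(260+u/3.158,120+v/3.158)
for n,uv,z in [('dye',(558,294),.132),('slim',(457,143),.175),('sq',(615,155),.108),('or1',(487,38),.132),('or2',(729,299),.132),('cup',(87,256),.105),
 ('c1',(33,172),.073),('c2',(259,172),.073),('c3',(259,352),.073),('c4',(31,350),.073)]:
    print(n,onplane(t,*T(*uv),z).round(4))
print('cork',onplane(t,142.2,232.4,.009).round(4))
for a,b in [((40,500),0),((270,545),0),((370,95),0),((138,58),0)]: print('tray c',onplane(t,90+a[0]/4.5,190+a[1]/4.5,.022).round(4))
print('side dye',onplane(s,*S(292,112),.132).round(4),'cup',onplane(s,*S(192,425),.105).round(4),'cork',onplane(s,282,394.5,.009).round(4))
def M(p): K,R,tt=P(p); return K@np.c_[R,tt]
X=cv2.triangulatePoints(M(t),M(s),np.array(T(219,290)),np.array(S(258,273)));print('ball',(X[:3]/X[3]).ravel().round(4))
for n,p in(('t',t),('s',s)):
    r=ctrl.cut_out('cup_floor',p)[0]; m=r['mask']; ys,xs=np.nonzero(m); print(n,r['confidence'],xs.mean(),ys.mean(),onplane(p,xs.mean(),ys.mean(),.105).round(4))
    for r in ctrl.cut_out('cork_disc',p)[:2]:
        ys,xs=np.nonzero(r['mask']); print(n,r['confidence'],xs.mean(),ys.mean(),onplane(p,xs.mean(),ys.mean(),.009).round(4))
```

```text
dye [ 0.4774 -0.3017  0.132 ]
slim [ 0.5897 -0.2216  0.175 ]
sq [ 0.5869 -0.3627  0.108 ]
or1 [ 0.6795 -0.2605  0.132 ]
or2 [ 0.4699 -0.4316  0.132 ]
cup [0.5187 0.0602 0.105 ]
c1 [0.5918 0.1068 0.073 ]
c2 [ 0.5863 -0.0805  0.073 ]
c3 [ 0.439  -0.0751  0.073 ]
c4 [0.4458 0.1099 0.073 ]
cork [0.5511 0.3411 0.009 ]
tray c [0.3856 0.4383 0.022 ]
tray c [0.3585 0.3136 0.022 ]
tray c [0.6011 0.2623 0.022 ]
tray c [0.6258 0.3921 0.022 ]
side dye [ 0.4761 -0.2967  0.132 ] cup [0.5162 0.0693 0.105 ] cork [0.5482 0.3489 0.009 ]
ball [ 0.4859 -0.0424  0.1563]
t 0.6 250.25364758698092 239.23905723905725 [0.5195 0.0607 0.105 ]
t 0.91 141.28411405295316 232.4775967413442 [0.551  0.3434 0.009 ]
s 0.65 320.6086434573829 254.45378151260505 [0.5167 0.069  0.105 ]
s 0.89 281.57979334098735 394.7698048220436 [0.5489 0.3496 0.009 ]
```

```bash
python3 -m creep '{"translation":[[0.18,0.34,0.05],[0.18,0.34,0.05],[0.18,0.34,0.05],[0.18,0.34,0],[0.18,0.34,0]],"rot":[[0,0,0.155],[0,0,0.155],[0,0,0.155],[0,0,0.155],[0,0,0.155]]}' 1 40
python3 -m creep '{"translation":[[0.18,0.34,0],[0.18,0.34,0],[0.18,0.34,0],[0.18,0.34,0],[0.18,0.34,0]],"rot":[[0,0,0.155],[0,0,0.155],[0,0,0.155],[0,0,0.155],[0,0,0.155]]}'
```

```text
clock: 1.82
tcp_pos: [0.2572, -0.355, 0.2133]
tool_rot: [3.138, 0.002, 0.931]
ft_force: [0.3, -0.6, 0.9]
width: 0.0253
clock: 2.23
tcp_pos: [0.3497, -0.177, 0.2146]
tool_rot: [3.134, 0.004, 1.557]
ft_force: [1.4, 0.1, -0.1]
width: 0.0
```

```bash
python3 -m creep '{"translation":[[0.18,0.33,0],[0.18,0.33,0],[0.18,0.33,0],[0.18,0.2,0],[0,0,0]],"rot":[[0,0,0.02],[0,0,0],[0,0,0],[0,0,0],[0,0,0]]}'
python3 - <<'E'
from h import *
s=ctrl.observe(); p=ctrl.grab_frame('wrist'); cv2.imwrite('pics/w1.png',p['pixels']);print(s['tcp_pos'],s['tool_rot'],p['fx'],p['cx'],p['cy'],np.round(p['hand_eye'],3).tolist())
p=ctrl.grab_frame('side'); cv2.imwrite('pics/s1.png',p['pixels']);print('tcp proj side',proj(p,s['tcp_pos']))
p=ctrl.grab_frame('top'); cv2.imwrite('pics/t1.png',p['pixels']);print('tcp proj top',proj(p,s['tcp_pos']))
E
```

```text
clock: 2.65
tcp_pos: [0.4263, -0.046, 0.2164]
tool_rot: [3.128, 0.004, 1.586]
ft_force: [0.5, -0.5, 0.5]
width: 0.0002
[ 0.42630095 -0.04604357  0.2164411 ] [3.12816194 0.00408802 1.5857786 ] 317.8019539449894 278.869709350344 208.09025574606846 [[-0.0, -0.954, -0.3, 0.077], [1.0, -0.0, -0.0, 0.0], [0.0, -0.3, 0.954, -0.174], [0.0, 0.0, 0.0, 1.0]]
tcp proj side [370.77826195 187.85681844]
tcp proj top [300.19386437 281.4766128 ]
```

View pics/w1.png

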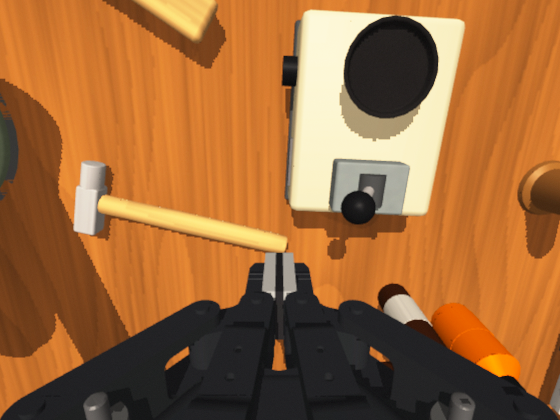

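View pics/s1.png

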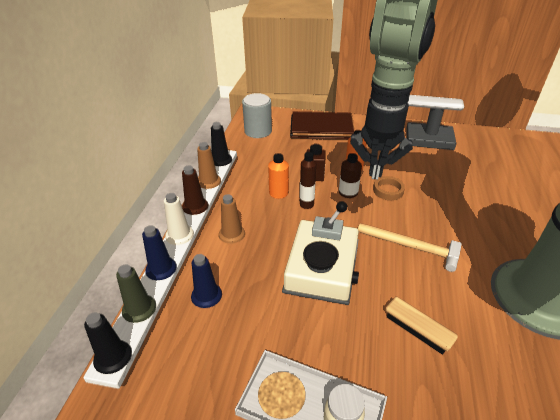

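Wrist view: cup rim centred near (390,66), lever ball (358,207), and shut fingertips at (280,255). Side view: the tips show near (376,175), but the TCP projects to (371,188), so I'm checking that.

```bash
cat >> h.py <<'E'
def wpose(s,p):
    r,pi,y=s['tool_rot']
    from scipy.spatial.transform import Rotation as Ro
    T=np.eye(4);T[:3,:3]=Ro.from_euler('xyz',[r,pi,y]).as_matrix();T[:3,3]=s['tcp_pos']
    return T@np.array(p['hand_eye'])
def wconv(s,p):
    C=np.linalg.inv(wpose(s,p)); p=dict(p); p['rvec']=cv2.Rodrigues(C[:3,:3])[0]; p['tvec']=C[:3,3]; return p
E
python3 - <<'E'
from h import *
s=ctrl.observe(); p=wconv(s,ctrl.grab_frame('wrist'))
print('tcp in wrist',proj(p,s['tcp_pos']))
print('cup',onplane(p,390,66,.105).round(4),'ball',onplane(p,358,207,.158).round(4))
for a in [(305,12),(462,22),(427,213),(292,208)]: print(onplane(p,*a,.073).round(4))
for n in ['s1','t1']:
    im=cv2.imread(f'pics/{n}.png'); x,y=(370,185) if n=='s1' else (300,281)
    c=im[y-60:y+40,x-60:x+60]; cv2.imwrite(f'pics/{n}c.png',cv2.resize(c,None,fx=5,fy=5,interpolation=cv2.INTER_CUBIC))
E
```

```text
tcp in wrist [278.74746845 243.46773637]
cup [0.5152 0.0612 0.105 ] ball [ 0.4847 -0.0444  0.158 ]
[0.4461 0.1073 0.073 ]
[0.5856 0.1013 0.073 ]
[ 0.5818 -0.0773  0.073 ]
[ 0.4388 -0.0727  0.073 ]
```

View pics/s1c.png

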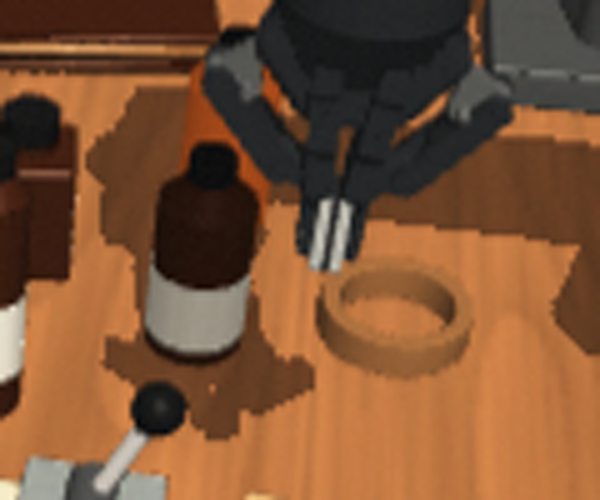

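View pics/t1c.png

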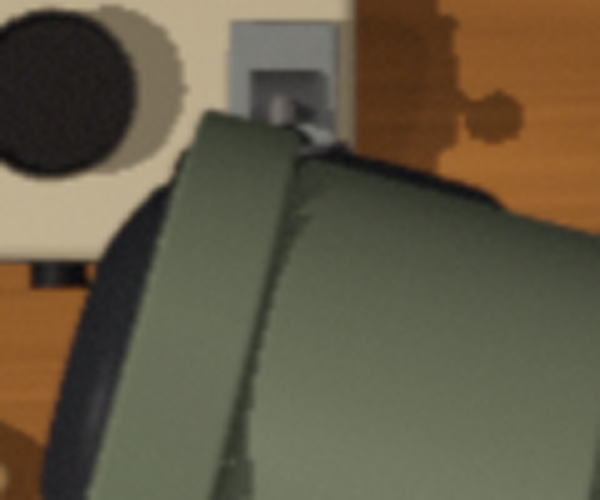

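Run:
```python
from h import *
s=ctrl.observe(); p=ctrl.grab_frame('side'); print(s['tcp_pos'],s['clock'],p['fx'],proj(p,s['tcp_pos']))
for dz in (.005,.01,.02): print(dz,proj(p,s['tcp_pos']+np.array([0,0,dz])))
w=wconv(s,ctrl.grab_frame('wrist'))
for dz in (.005,.01,.02): print(dz,proj(w,s['tcp_pos']+np.array([0,0,dz])))
print(P(p)[1].round(3), (-P(p)[1].T@P(p)[2]).round(3))
for q in [(0.516,.015,0),]: pass
m=lambda a:(0.514+a[0],0.014+a[1],.073)
print([proj(p,m(a)).round(0).tolist() for a in [(.075,.094),(.075,-.094),(-.075,-.094),(-.075,.094)]])
cv2.imwrite('pics/w2.png',cv2.resize(w['pixels'][180:340,200:380],None,fx=4,fy=3.7))
```

```text
[ 0.42309904 -0.04973109  0.21594767] 2.85 423.389903803688 [372.27918906 187.19556109]
0.005 [372.58485691 185.39926853]
0.01 [372.89269207 183.59023945]
0.02 [373.51495724 179.93342601]
0.005 [278.82891959 247.00908312]
0.01 [278.91392203 250.7376616 ]
0.02 [279.09818446 258.82021758]
[[-0.982 -0.187  0.003]
 [-0.125  0.647 -0.752]
 [ 0.139 -0.739 -0.659]] [0.471 0.714 0.79 ]
[[285.0, 273.0], [299.0, 217.0], [359.0, 225.0], [353.0, 283.0]]
```

View pics/w2.png

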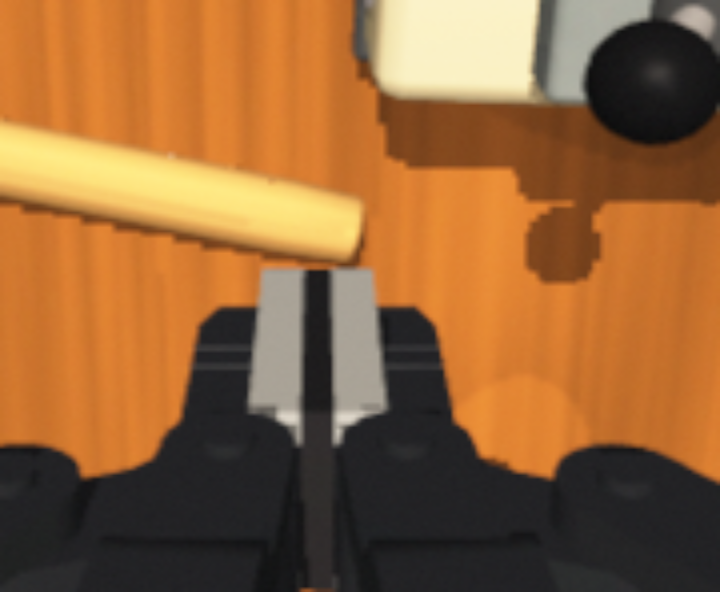

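```bash
python3 -m creep '{"translation":[[0,0.05,-0.3],[0,0.02,-0.3],[0,0,-0.2],[0,0,0]],"rot":[[0.01,0,0],[0,0,0],[0,0,0],[0,0,0]]}'
python3 - <<'E'
from h import *
s=ctrl.observe(); p=ctrl.grab_frame('side'); print(s['tcp_pos'],s['clock'],s['joint_velocities'].round(3) if hasattr(s['joint_velocities'],'round') else s['joint_velocities'],proj(p,s['tcp_pos'])); 
c=p['pixels'][140:260,280:440]; cv2.imwrite('pics/s2.png',cv2.resize(c,None,fx=5,fy=5,interpolation=cv2.INTER_CUBIC))
E
```

```text
clock: 3.28
tcp_pos: [0.4235, -0.0482, 0.1358]
tool_rot: [3.125, -0.0, 1.568]
ft_force: [-0.9, -0.7, -0.6]
width: 0.0001
[ 0.42350706 -0.04824617  0.1357947 ] 3.2833 [-0.027 -0.028  0.026  0.046 -0.    -0.002] [367.45124041 214.74871637]
```

View pics/s2.png

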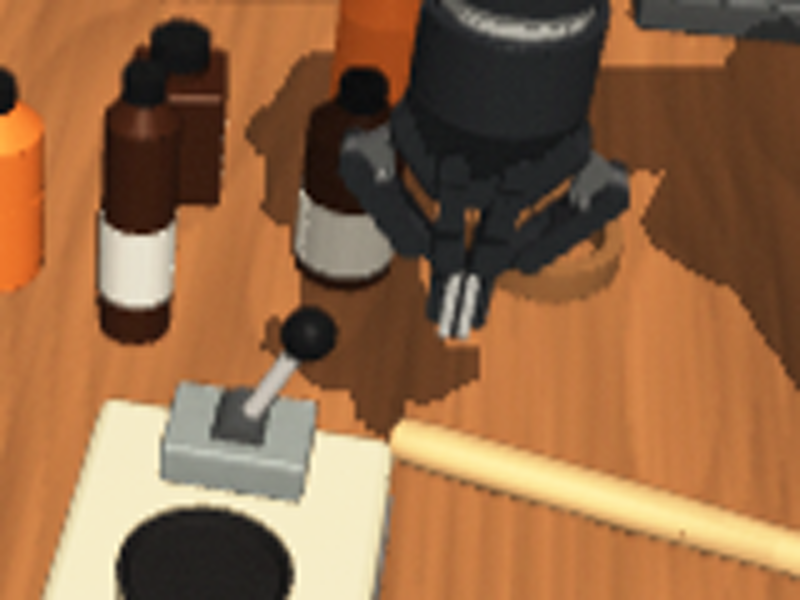

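```bash
python3 -m creep '{"translation":[[0.2,0.05,0],[0.2,0,0],[0.2,0,0],[0.15,0,0],[0.1,0,0]],"rot":[[0,0,0],[0,0,0],[0,0,0],[0,0,0],[0,0,0]]}'
python3 -m creep '{"translation":[[0.08,0,0],[0.08,0,0],[0.08,0,0],[0,0,0]],"rot":[[0,0,0],[0,0,0],[0,0,0],[0,0,0]]}'
python3 - <<'E'
from h import *
s=ctrl.observe(); p=ctrl.grab_frame('side'); print(s['tcp_pos'],s['clock'],s['ft_force'],proj(p,s['tcp_pos'])); 
c=p['pixels'][140:260,280:440]; cv2.imwrite('pics/s3.png',cv2.resize(c,None,fx=5,fy=5,interpolation=cv2.INTER_CUBIC))
E
```

```text
clock: 3.75
tcp_pos: [0.5114, -0.0478, 0.144]
tool_rot: [3.121, 0.001, 1.558]
ft_force: [0.1, -0.2, 0.3]
width: -0.0
clock: 4.08
tcp_pos: [0.5422, -0.0521, 0.151]
tool_rot: [3.112, 0.003, 1.553]
ft_force: [-0.2, 0.3, -0.3]
width: -0.0002
[ 0.54224483 -0.052066    0.15097562] 4.0833 [-0.23025188  0.32287488 -0.27659548] [317.51085698 202.53674052]
```

View pics/s3.png

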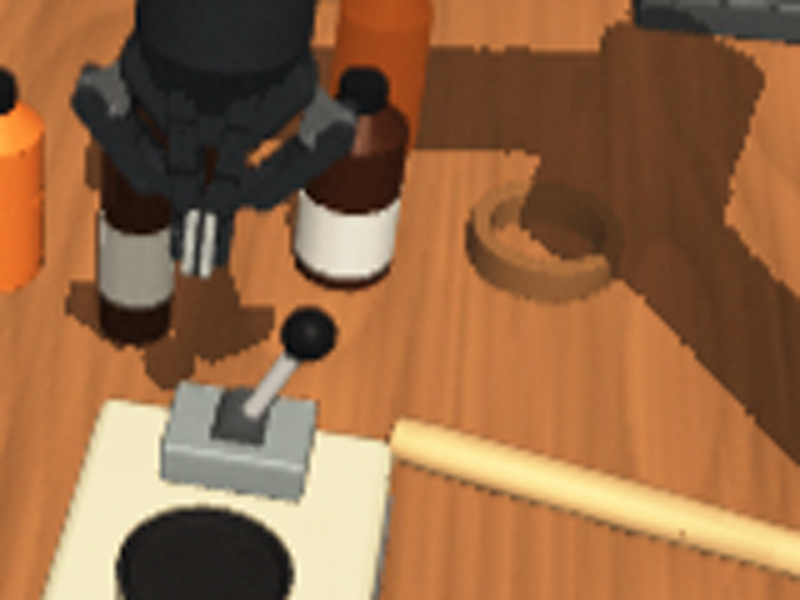

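The push missed: the lever hasn't moved, with the tip at image (320,195) and the ball still at (342,207). I'll look from the wrist and top to see whether the offset is in height or sideways.

Run:
```python
from h import *
s=ctrl.observe(); p=ctrl.grab_frame('wrist'); cv2.imwrite('pics/w3.png',p['pixels']);w=wconv(s,p);print('tcp',proj(w,s['tcp_pos']))
t=ctrl.grab_frame('top'); cv2.imwrite('pics/t3.png',t['pixels']); print(proj(t,s['tcp_pos']), s['joints'])
```

```text
tcp [278.76581527 243.47089909]
[300.23533547 226.13405065] [-0.23319132  0.32888394 -0.31975789  0.89256651  0.00286555  1.35513222]
```

View pics/w3.png

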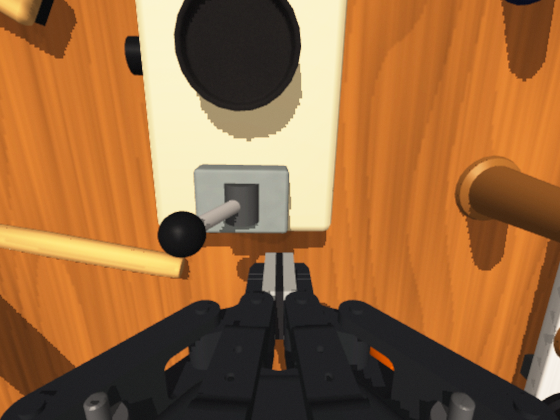

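View pics/t3.png

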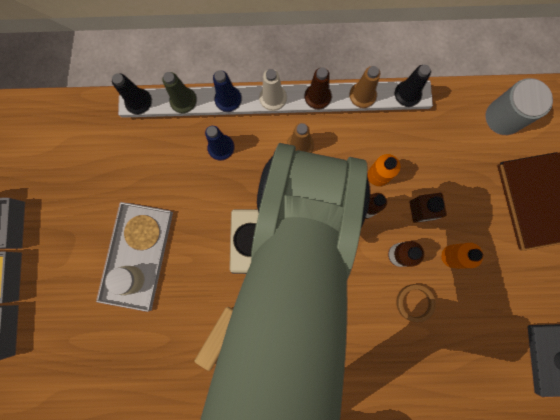

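Run:
```python
from h import *
from types import SimpleNamespace as N
s=ctrl.observe(); p=ctrl.grab_frame('wrist'); b=wconv(s,p)
s1=dict(tcp_pos=np.array([0.42630095,-0.04604357,0.2164411]),tool_rot=[3.12816194,0.00408802,1.5857786]); a=wconv(s1,p)
def M(p): K,R,tt=P(p); return K@np.c_[R,np.ravel(tt)]
def tri(x,y):
    X=cv2.triangulatePoints(M(a),M(b),np.array(x,float),np.array(y,float)); X=(X[:3]/X[3]).ravel(); print(X.round(4),proj(a,X).round(1),proj(b,X).round(1))
tri((358,207),(182,234))   # ball
tri((389,66),(238,42)) # cup
tri((427,213),(328,230)) # deck corner
tri((427,213),(328,230))
print(onplane(b,182,234,.158))
print((-P(b)[1].T@np.ravel(P(b)[2])),P(b)[1])
```

```text
[ 0.4869 -0.0395  0.1614] [357.9 206.5] [182.1 234.7]
[0.5178 0.0651 0.1038] [389.   66.1] [238.   41.9]
[ 0.5821 -0.0713  0.0804] [427.  213.2] [327.9 229.7]
[ 0.5821 -0.0713  0.0804] [427.  213.2] [327.9 229.7]
[ 0.48584688 -0.04048244  0.158     ]
[0.53659046 0.02618954 0.32401106] [[ 0.99948543 -0.01726218  0.02703512]
 [-0.02465044 -0.9526581   0.30304273]
 [ 0.02052404 -0.30355322 -0.95259341]]
```

```bash
python3 -m creep '{"translation":[[0,0.1,0.3],[0,0.2,0.3],[-0.2,0.2,0],[-0.3,0,0],[-0.2,0,0]],"rot":[[0.02,0,0.01],[0.02,0,0],[0,0,0],[0,0,0],[0,0,0]]}'
python3 -m creep '{"translation":[[0,0,-0.2],[0,0,-0.2],[0,0,-0.2],[0,0,-0.2],[0,0,-0.1]],"rot":[[0,0,0],[0,0,0],[0,0,0],[0,0,0],[0,0,0]]}'
```

```text
clock: 4.7
tcp_pos: [0.4669, 0.0002, 0.211]
tool_rot: [3.117, -0.031, 1.56]
ft_force: [-0.4, 0.7, 0.4]
width: 0.0
clock: 5.12
tcp_pos: [0.461, 0.0014, 0.1227]
tool_rot: [3.112, -0.03, 1.561]
ft_force: [-0.7, 0.8, 0.1]
width: 0.0001
```

```bash
python3 -m creep '{"translation":[[0.05,0,-0.1],[0.05,0,-0.1],[0,0,-0.05],[0,0,-0.05]],"rot":[[-0.039,0.036,0],[0,0,0],[0,0,0],[0,0,0]]}'
python3 -m creep '{"translation":[[0,0,-0.05],[0,0,-0.05],[0,0,-0.05]],"rot":[[0,0,0],[0,0,0],[0,0,0]]}'
```

```text
clock: 5.45
tcp_pos: [0.4672, 0.0018, 0.0896]
tool_rot: [-3.139, 0.001, 1.561]
ft_force: [-0.1, 0.6, -0.3]
width: -0.0
clock: 5.7
tcp_pos: [0.4668, 0.0015, 0.0739]
tool_rot: [-3.14, -0.0, 1.56]
ft_force: [-0.3, -0.0, -0.8]
width: 0.0002
```

Run:
```python
from h import *
s=ctrl.observe(); p=ctrl.grab_frame('side'); print(s['tcp_pos'],s['tool_rot'],s['ft_force'],proj(p,s['tcp_pos'])); 
c=p['pixels'][150:310,240:440]; cv2.imwrite('pics/s4.png',cv2.resize(c,None,fx=3.75,fy=3.75,interpolation=cv2.INTER_CUBIC))
```

```text
[0.46684398 0.00149649 0.07387573] [-3.13982521e+00 -1.09323057e-04  1.56042137e+00] [-0.32382183 -0.04547658 -0.83785066] [344.58025379 245.83565823]
```

View pics/s4.png

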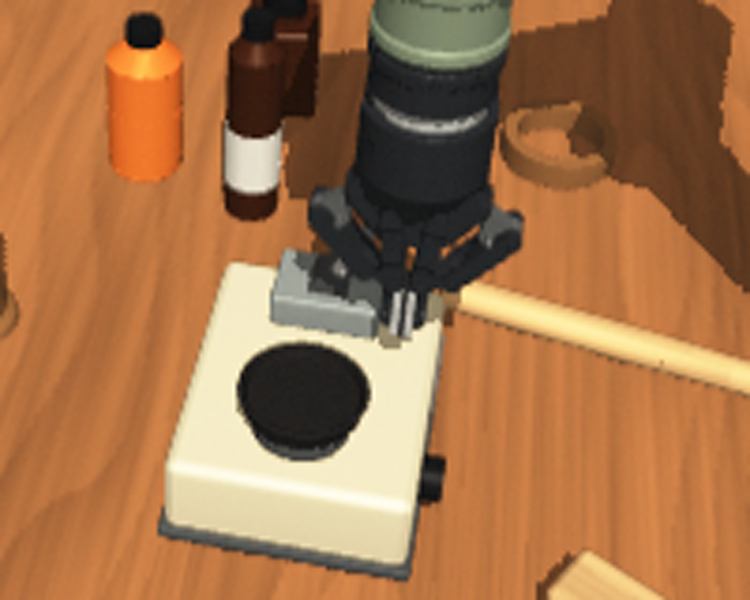

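Run:
```python
from h import *
s=ctrl.observe(); p=ctrl.grab_frame('wrist'); H=np.array(p['hand_eye']); C=np.linalg.inv(H); q=dict(p); q['rvec']=cv2.Rodrigues(C[:3,:3])[0]; q['tvec']=C[:3,3]
for X in [(0,0,0),(.011,0,0),(-.011,0,0),(.011,.0145,0),(.011,0,-.04),(.011,.0145,-.04),(-.01,0,0),(-.02,0,0),(0,0,-.019)]: print(X,proj(q,X).round(1))
w=wconv(s,p); cv2.imwrite('pics/w5.png',p['pixels'])
for n,X in dict(ball=(.486,-.042,.159),cup=(.517,.061,.105),corner=(.586,-.079,.073),tipdeck=(.467,.0015,.073)).items(): print(n,proj(w,X).round(0))
```

```text
(0, 0, 0) [278.7 243.5]
(0.011, 0, 0) [278.7 226.2]
(-0.011, 0, 0) [278.8 260.2]
(0.011, 0.0145, 0) [303.5 226.2]
(0.011, 0, -0.04) [278.7 256.7]
(0.011, 0.0145, -0.04) [309.8 256.7]
(-0.01, 0, 0) [278.8 258.7]
(-0.02, 0, 0) [278.8 273.4]
(0, 0, -0.019) [278.7 257.8]
ball [332. 441.]
cup [392. 148.]
corner [459. 353.]
tipdeck [280. 244.]
```

View pics/w5.png

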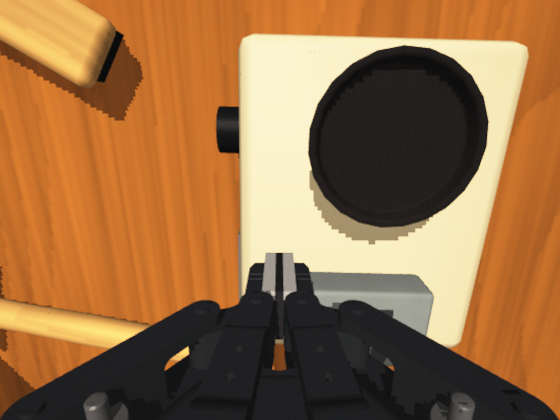

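Run:
```python
from h import *
s=ctrl.observe(); p=ctrl.grab_frame('side'); t=ctrl.grab_frame('top'); cv2.imwrite('pics/t5.png',t['pixels'][150:350,200:400].repeat(3,0).repeat(3,1))
print('tip on deck',onplane(p,346.7,240.1,.073),'if z+5',onplane(p,346.7,240.1,.078),'z+20',onplane(p,346.7,240.1,.093))
S=lambda u,v:(240+u/3.75,150+v/3.75)
for n,a,z in [('block near top corner R',(375,302),.1),('blk near top L',(272,285),.1),('near bottom R',(375,335),.073),('deck near R',(408,555),.07),('deck far R',(440,320),.073),('deck far L',(235,267),.073),('deck near L',(170,495),.065)]: print(n,onplane(p,*S(*a),z))
T=lambda u,v:(220+u/2.857,150+v/2.857)
print('top block',[onplane(t,*T(*a),.1).round(4) for a in [(190,215),(250,215),(250,302),(190,302)]])
```

```text
tip on deck [ 0.46351533 -0.01949574  0.073     ] if z+5 [ 0.46356447 -0.0143831   0.078     ] z+20 [0.46371188 0.00095482 0.093     ]
block near top corner R [ 0.4819779  -0.02088011  0.1       ]
blk near top L [ 0.54790865 -0.02412955  0.1       ]
near bottom R [ 0.47952354 -0.01905767  0.073     ]
deck near R [0.44486122 0.14875201 0.07      ]
deck far R [ 0.43955234 -0.04073659  0.073     ]
deck far L [ 0.57780859 -0.06580757  0.073     ]
deck near L [0.58467206 0.12769923 0.065     ]
top block [array([ 0.5494, -0.0224,  0.1   ]), array([ 0.5481, -0.0704,  0.1   ]), array([ 0.4788, -0.0679,  0.1   ]), array([ 0.4802, -0.0204,  0.1   ])]
```

View pics/t5.png

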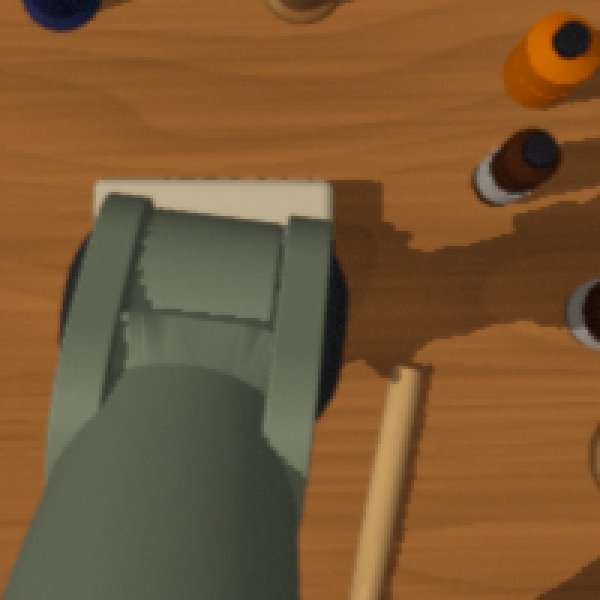

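```bash
python3 -m creep '{"translation":[[0,0,-0.04],[0,0,-0.02]],"rot":[[0,0,0],[0,0,0]]}'
python3 -m creep '{"translation":[[0,0,-0.04],[0,0,-0.02]],"rot":[[0,0,0],[0,0,0]]}'
```

```text
clock: 6.07
tcp_pos: [0.4679, 0.0014, 0.0688]
tool_rot: [3.142, 0.0, 1.56]
ft_force: [0.0, -0.1, 0.2]
width: -0.0003
clock: 6.23
tcp_pos: [0.4684, 0.0013, 0.0626]
tool_rot: [3.14, 0.0, 1.56]
ft_force: [-0.5, -1.1, -0.6]
width: -0.0001
```

```bash
python3 -m creep '{"translation":[[0,0,-0.04],[0,0,-0.02]],"rot":[[0,0,0],[0,0,0]]}'
python3 -m creep '{"translation":[[0,0,-0.04],[0,0,-0.02]],"rot":[[0,0,0],[0,0,0]]}'
```

```text
clock: 6.4
tcp_pos: [0.4685, 0.0013, 0.056]
tool_rot: [3.14, 0.0, 1.561]
ft_force: [0.4, 0.2, 0.1]
width: 0.0003
clock: 6.57
tcp_pos: [0.4683, 0.0013, 0.0492]
tool_rot: [3.141, 0.0, 1.561]
ft_force: [-0.6, -0.5, 0.0]
width: 0.0001
```

```bash
python3 -m creep '{"translation":[[0,0,-0.03],[0,0,-0.02]],"rot":[[0,0,0],[0,0,0]]}'
python3 -m creep '{"translation":[[0,0,-0.03],[0,0,-0.02]],"rot":[[0,0,0],[0,0,0]]}'
python3 - <<'E'
from h import *
s=ctrl.observe(); p=ctrl.grab_frame('side'); print(s['tcp_pos'],s['ft_force'],proj(p,s['tcp_pos'])); 
c=p['pixels'][150:310,240:440]; cv2.imwrite('pics/s6.png',cv2.resize(c,None,fx=3.75,fy=3.75,interpolation=cv2.INTER_CUBIC))
E
```

```text
clock: 6.73
tcp_pos: [0.4682, 0.0014, 0.0435]
tool_rot: [3.141, 0.0, 1.561]
ft_force: [-0.5, 0.1, -0.1]
width: 0.0002
clock: 6.9
tcp_pos: [0.4686, 0.0014, 0.0408]
tool_rot: [3.14, 0.001, 1.561]
ft_force: [-15.0, 2.1, 50.3]
width: -0.0002
[0.46859744 0.00135052 0.04084085] [-15.01290309   2.06200669  50.27409084] [342.60153137 255.2953195 ]
```

View pics/s6.png

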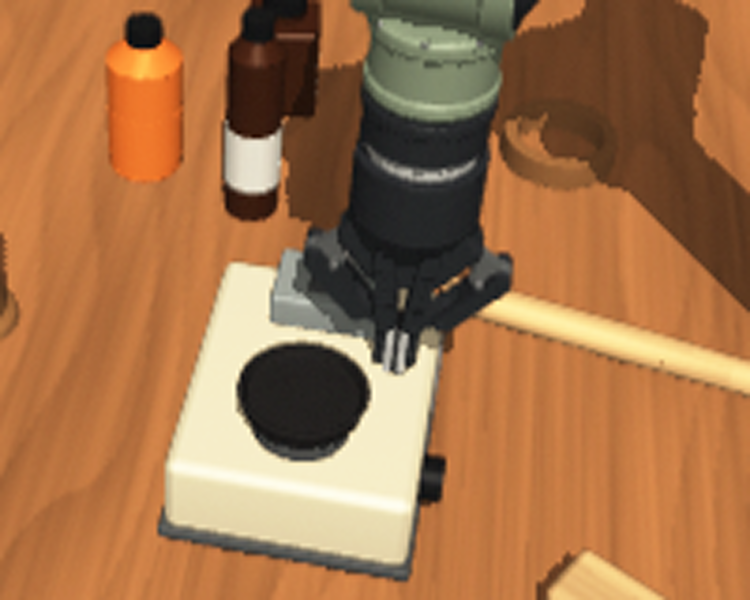

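Contact: 50 N at TCP z=0.041 with the tip visually on the deck, so the deck was met about 30 mm later than reported. I'm backing off.

```bash
python3 -m creep '{"translation":[[0,0,0.1],[0,0,0.4],[0,0,0.4],[0,0,0.4],[0,0,0.1]],"rot":[[0,0,0],[0,0,0],[0,0,0],[0,0,0],[0,0,0]]}'
python3 - <<'E'
from h import *
s=ctrl.observe(); p=ctrl.grab_frame('wrist'); print(s['tcp_pos'],s['ft_force'],s['torque'],s['joints']); cv2.imwrite('pics/w7.png',p['pixels'])
p=ctrl.grab_frame('side');cv2.imwrite('pics/s7.png',p['pixels']);print(proj(p,s['tcp_pos']),proj(p,s['tcp_pos']+[0,0,.03]))
E
```

```text
clock: 7.37
tcp_pos: [0.4636, 0.0021, 0.1838]
tool_rot: [-3.135, -0.0, 1.561]
ft_force: [1.3, -0.5, -0.9]
width: -0.0003
[0.4636423  0.00205989 0.18384095] [ 1.28189998 -0.48367236 -0.92101239] [ 0.06297638 -0.13843961 -0.01446463] [-1.54596341e-01  1.84285274e-01 -4.25109053e-01  9.67588385e-01
 -5.13856108e-04  1.42619168e+00]
[350.63617406 210.95698966] [352.05393236 200.36537545]
```

View pics/s7.png

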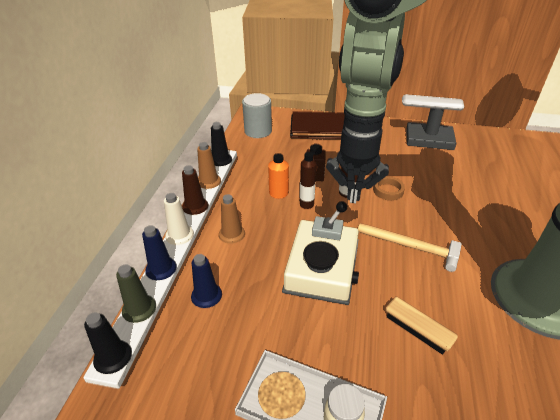

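View pics/w7.png

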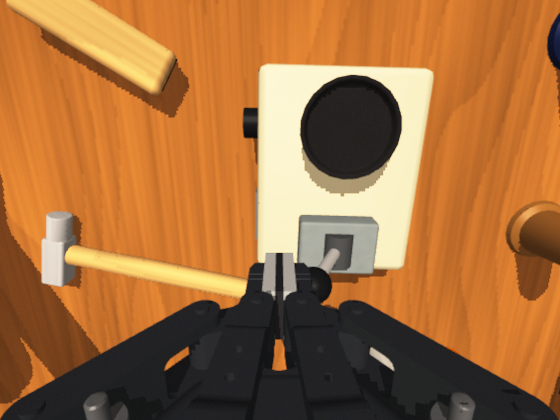

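The side view puts the tip at (352,199), which matches TCP + 30 mm. So the fingertips sit about 30 mm behind the reported TCP, which explains passing over the ball. I'm correcting all heights by −30 mm and repeating the push.

```bash
python3 -m creep '{"translation":[[-0.25,-0.2,0],[-0.2,-0.2,0],[0,-0.05,-0.35],[0,0,-0.3],[0,0,0]],"rot":[[0,0,0.01],[0,0,0],[0,0,0],[0,0,0],[0,0,0]]}'
```

```text
clock: 7.88
tcp_pos: [0.4158, -0.044, 0.1115]
tool_rot: [-3.135, -0.0, 1.571]
ft_force: [-1.6, 0.2, -0.1]
width: -0.0002
```

```bash
python3 -m creep '{"translation":[[0.2,0,-0.02],[0.2,0.01,-0.02],[0.15,0.01,-0.01],[0.15,0.01,-0.01],[0.1,0,0]],"rot":[[0,0,0],[0,0,0],[0,0,0],[0,0,0],[0,0,0]]}'
python3 -m creep '{"translation":[[0.1,0,0],[0.08,0,0],[0.05,0,0]],"rot":[[0,0,0],[0,0,0],[0,0,0]]}'
python3 - <<'E'
from h import *
s=ctrl.observe(); p=ctrl.grab_frame('side');print(s['tcp_pos'],s['ft_force'])
c=p['pixels'][150:310,240:440]; cv2.imwrite('pics/s8.png',cv2.resize(c,None,fx=3.75,fy=3.75,interpolation=cv2.INTER_CUBIC))
E
```

```text
clock: 8.3
tcp_pos: [0.49, -0.04, 0.1037]
tool_rot: [-3.119, -0.001, 1.569]
ft_force: [0.4, 0.2, 4.1]
width: 0.0001
clock: 8.55
tcp_pos: [0.5139, -0.0395, 0.1039]
tool_rot: [-3.115, -0.0, 1.57]
ft_force: [-1.3, 0.2, 0.2]
width: 0.0003
[ 0.51392744 -0.03953692  0.10392999] [-1.28045469  0.16936689  0.20547157]
```

View pics/s8.png

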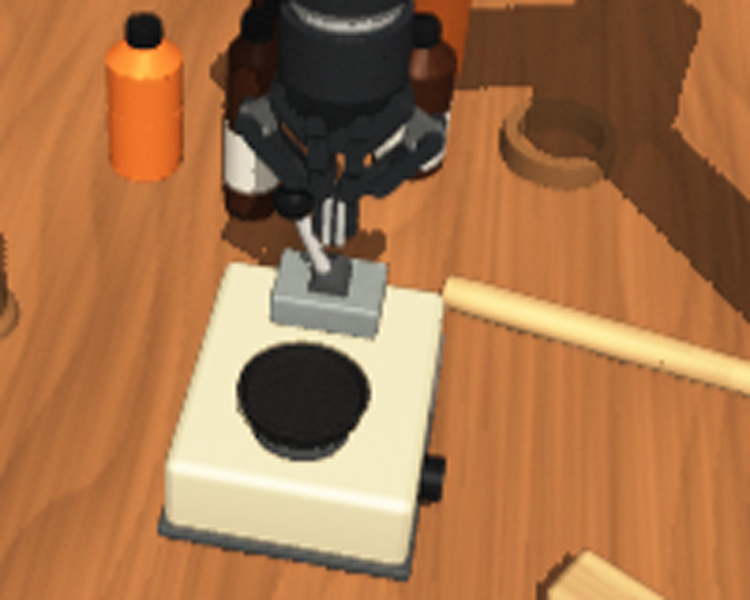

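```bash
python3 -m creep '{"translation":[[0.05,0,0],[0.04,0,0]],"rot":[[0,-0.03,0],[0,0,0]]}'
python3 -m creep '{"translation":[[0.03,0,0],[0.03,0,0]],"rot":[[0,0,0],[0,0,0]]}'
```

```text
clock: 8.77
tcp_pos: [0.5223, -0.039, 0.1029]
tool_rot: [-3.136, -0.001, 1.571]
ft_force: [-5.8, -1.0, 1.3]
width: 0.0001
clock: 8.93
tcp_pos: [0.5217, -0.0389, 0.1022]
tool_rot: [-3.123, 0.0, 1.57]
ft_force: [-8.6, -0.7, 6.2]
width: -0.0004
```

```bash
python3 -m creep '{"translation":[[-0.25,0,0],[-0.25,0,0.1],[0,0,0.4],[0.04,-0.1,0.4],[0.05,-0.35,0.2]],"rot":[[0,0,0],[0,-0.02,0],[0,0,0],[0,0,0],[0,0,0]]}' -1
python3 -m creep '{"translation":[[0,-0.4,0],[0,-0.4,0],[0,-0.4,0],[0,-0.4,0],[0,-0.4,0]],"rot":[[0,0,0],[0,0,0],[0,0,0],[0,0,0],[0,0,0]]}'
python3 -m creep '{"translation":[[0,-0.2,0],[0,0,0]],"rot":[[0,0,0],[0,0,0]]}'
python3 - <<'E'
from h import *
s=ctrl.observe(); p=ctrl.grab_frame('wrist'); print(s['tcp_pos'],s['tool_rot'],s['joint_velocities']); cv2.imwrite('pics/w9.png',p['pixels'])
w=wconv(s,p); print(proj(w,(.4774,-.3017,.132)),proj(w,(.4774,-.3017,.0)))
t=ctrl.grab_frame('side');cv2.imwrite('pics/s9.png',t['pixels'])
E
```

```text
clock: 9.35
tcp_pos: [0.4605, -0.0755, 0.2047]
tool_rot: [-3.104, -0.012, 1.577]
ft_force: [0.8, 0.3, 0.2]
width: 0.0607
clock: 9.77
tcp_pos: [0.4638, -0.2816, 0.2138]
tool_rot: [-3.117, -0.008, 1.586]
ft_force: [1.5, -0.1, 0.7]
width: 0.0856
clock: 9.93
tcp_pos: [0.4635, -0.3103, 0.2139]
tool_rot: [-3.118, -0.005, 1.579]
ft_force: [-0.2, 0.6, 0.2]
width: 0.0851
[ 0.46347869 -0.31030237  0.21385714] [-3.11788312 -0.00527894  1.57851127] [-0.01528507  0.004379   -0.0001778   0.01656144  0.02053763  0.00541805]
[297.91783728 194.75517994] [294.35199785 167.36732486]
```

View pics/w9.png

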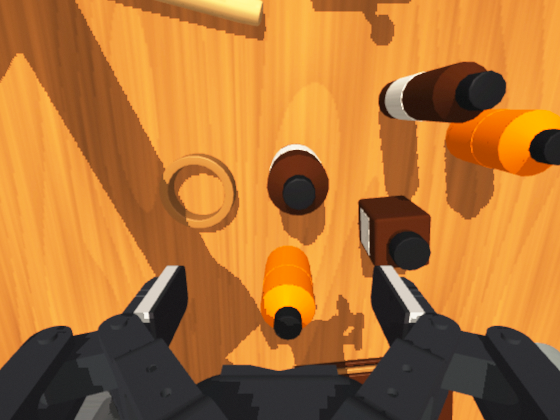

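View pics/s9.png

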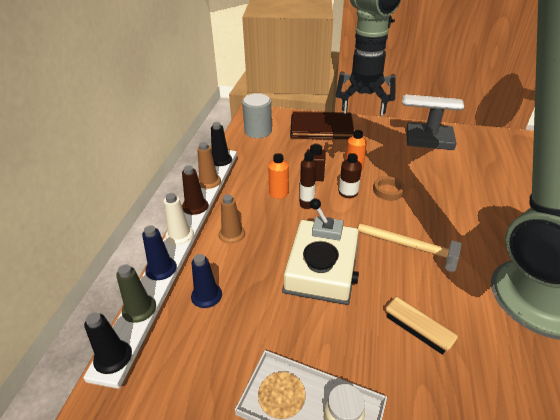

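Run:
```python
from h import *
from scipy.optimize import least_squares
from scipy.spatial.transform import Rotation as Ro
p=ctrl.grab_frame('wrist'); t=ctrl.grab_frame('top'); H=np.array(p['hand_eye']); K=P(dict(p,rvec=np.zeros(3),tvec=np.zeros(3)))[0]
V=[((.42630,-.04604,.21644),(3.12816,.00409,1.58578),dict(cup=(390,66),fp=(305,12),bp=(462,22),bm=(427,213),fm=(292,208))),
((.54225,-.05207,.15098),(3.112,.003,1.553),dict(cup=(238,42),bm=(328,230),fm=(160,230))),
((.46684,.0015,.07388),(-3.13983,-.0001,1.5604),dict(cup=(400,137),fp=(243,38),bp=(524,43),bm=(462,345))),
((.46364,.00206,.18384),(-3.135,0,1.561),dict(cup=(351,127),fp=(261,67),bp=(430,70),bm=(405,268)))]
T=lambda u,v:np.array((220+u/2.857,150+v/2.857))
top=dict(cup=T(87,256),bp=T(33,172),bm=T(259,172),fm=T(259,352),fp=T(31,350))
names=['cup','fp','bp','bm','fm']; z0=dict(cup=.105,fp=.073,bp=.073,bm=.073,fm=.073)
def res(x,usetop,rot,tz):
    dT=np.eye(4); dT[:3,:3]=Ro.from_rotvec(x[:3]*rot).as_matrix(); dT[:3,3]=x[3:6]*tz
    X={n:np.array([x[6+2*i],x[7+2*i],z0[n]]) for i,n in enumerate(names)}
    r=[]
    for pos,rpy,o in V:
        A=np.eye(4);A[:3,:3]=Ro.from_euler('xyz',rpy).as_matrix();A[:3,3]=pos
        C=np.linalg.inv(A@H@dT)
        for n,uv in o.items():
            q=K@(C[:3,:3]@X[n]+C[:3,3]); r+=list(q[:2]/q[2]-uv)
    if usetop:
        for n,uv in top.items(): r+=list(proj(t,X[n])-uv)
    return np.array(r)
x0=np.r_[np.zeros(6),.517,.061,.445,.108,.59,.105,.585,-.079,.44,-.074]
for a in [(0,0,0),(0,1,0),(0,1,1),(1,0,0),(1,1,1)]:
    s=least_squares(res,x0,args=a,loss='soft_l1'); print(a,'rms',np.sqrt(np.mean(res(s.x,*a)**2)).round(2),'rot',s.x[:3].round(3),'t(cam)',s.x[3:6].round(4),'cup',s.x[6:8].round(4),'fp-bp',(s.x[10:12]-s.x[8:10]).round(3))
```

```text
(0, 0, 0) rms 1.14 rot [ 0.     0.011 -0.002] t(cam) [ 0.0095 -0.      0.    ] cup [0.5204 0.065 ] fp-bp [ 0.139 -0.004]
(0, 1, 0) rms 0.59 rot [0.007 0.006 0.014] t(cam) [-0.0384  0.0546 -0.0185] cup [0.5225 0.066 ] fp-bp [ 0.14  -0.005]
(0, 1, 1) rms 0.58 rot [0.007 0.005 0.014] t(cam) [-0.0011  0.0073  0.0018] cup [0.5213 0.0585] fp-bp [ 0.141 -0.005]
(1, 0, 0) rms 1.24 rot [ 0.     0.015 -0.004] t(cam) [ 0.0015  0.0013 -0.0001] cup [0.5203 0.0649] fp-bp [ 0.14  -0.004]
(1, 1, 1) rms 0.67 rot [0.006 0.007 0.012] t(cam) [-0.0046  0.0049  0.0002] cup [0.5183 0.0612] fp-bp [ 0.141 -0.005]
```

Lever is now leaning to the back. The wrist view shows the dye bottle cap at (299,192), 3 px from where I predicted it. I'm levelling the tool, centring it and descending.

```bash
python3 -m creep '{"translation":[[0.14,0.09,-0.1],[0,0,-0.3],[0,0,-0.2],[0,0,0]],"rot":[[-0.006,-0.03,0],[0,0,0],[0,0,0],[0,0,0]]}'
python3 - <<'E'
from h import *
s=ctrl.observe(); p=ctrl.grab_frame('wrist'); print(s['tcp_pos'],s['tool_rot']); cv2.imwrite('pics/w10.png',p['pixels'])
w=wconv(s,p); print(proj(w,(.478,-.301,.132)))
E
```

```text
clock: 10.47
tcp_pos: [0.4799, -0.2891, 0.1548]
tool_rot: [3.138, -0.002, 1.592]
ft_force: [0.1, 0.4, -0.4]
width: 0.0854
[ 0.47986973 -0.28908187  0.15479576] [ 3.13824469e+00 -1.81024704e-03  1.59247081e+00]
[275.50710856 245.99934459]
```

View pics/w10.png

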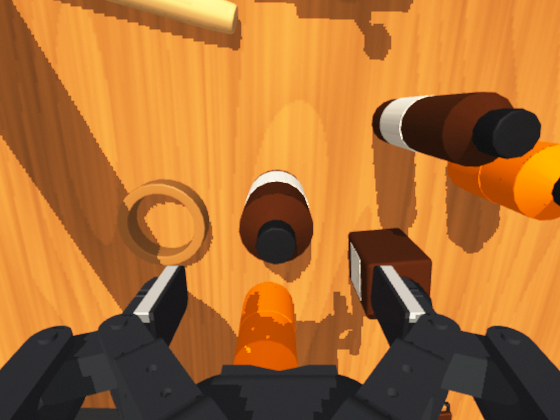

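```bash
python3 -m creep '{"translation":[[-0.01,-0.11,0],[0,0,-0.1],[0,0,-0.2],[0,0,-0.2],[0,0,0]],"rot":[[0,0.004,-0.02],[0,0,0],[0,0,0],[0,0,0],[0,0,0]]}'
```

```text
clock: 10.93
tcp_pos: [0.4833, -0.3021, 0.111]
tool_rot: [3.133, 0.005, 1.579]
ft_force: [-0.9, 0.6, -0.3]
width: 0.0855
```

```bash
python3 -m creep '{"translation":[[-0.05,0.01,-0.1],[0,0,-0.2],[0,0,-0.2],[0,0,-0.15],[0,0,0]],"rot":[[-0.006,0.011,-0.01],[0,0,0],[0,0,0],[0,0,0],[0,0,0]]}'
```

```text
clock: 11.35
tcp_pos: [0.4801, -0.3041, 0.048]
tool_rot: [3.137, 0.017, 1.568]
ft_force: [-0.5, 0.2, -0.1]
width: 0.0855
```

Run:
```python
from h import *
s=ctrl.observe(); p=ctrl.grab_frame('wrist'); print(s['tcp_pos'],s['tool_rot'],s['ft_force']); cv2.imwrite('pics/w11.png',p['pixels'])
p=ctrl.grab_frame('side'); c=p['pixels'][60:220,280:440]; cv2.imwrite('pics/s11.png',cv2.resize(c,None,fx=3.75,fy=3.75,interpolation=cv2.INTER_CUBIC))
```

```text
[ 0.48014263 -0.30408012  0.04802748] [3.13704551 0.01666055 1.56758154] [-0.52012738  0.15010091 -0.07050324]
```

View pics/w11.png

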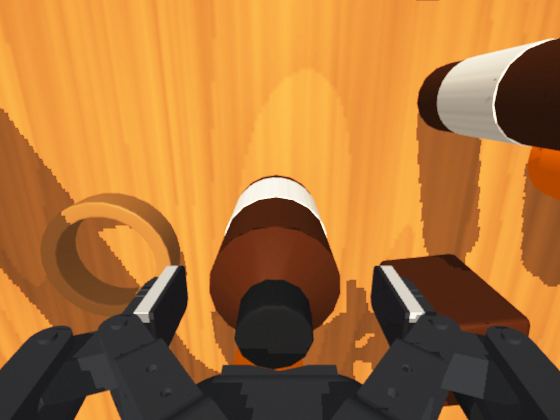

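View pics/s11.png

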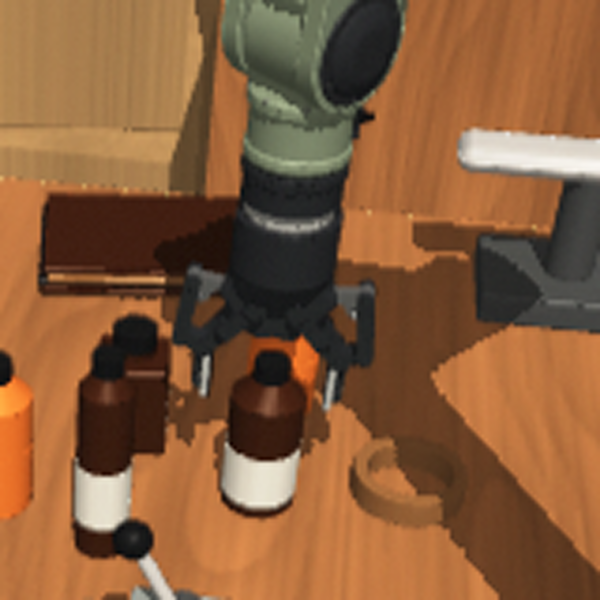

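```bash
python3 -m creep '{"translation":[[0,0.03,0],[-0.01,0,-0.1],[0,0,0]],"rot":[[0.021,0.005,0],[0,0,0],[0,0,0]]}'
```

```text
clock: 11.7
tcp_pos: [0.4827, -0.3037, 0.0437]
tool_rot: [3.134, 0.004, 1.568]
ft_force: [-0.9, -0.0, 1.4]
width: 0.0858
```

```bash
python3 -m creep '{"translation":[[-0.06,0.04,-0.08],[0,0,-0.04],[0,0,0]],"rot":[[0,0.01,0],[0,0,0],[0,0,0]]}'
```

```text
clock: 11.95
tcp_pos: [0.4771, -0.3003, 0.0318]
tool_rot: [3.141, 0.006, 1.567]
ft_force: [0.2, -0.5, 0.4]
width: 0.0854
```

```bash
python3 -m creep '{"translation":[[0,0,0.02],[0,0,0],[0,0,0],[0,0,0],[0,0,0]],"rot":[[0.005,0,0],[0,0,0],[0,0,0],[0,0,0],[0,0,0]]}' 1 60
python3 -m creep '{"translation":[[0,0,0],[0,0,0],[0,0,0]],"rot":[[0,0,0],[0,0,0],[0,0,0]]}'
python3 - <<'E'
from h import *
s=ctrl.observe(); p=ctrl.grab_frame('wrist'); print(s['tcp_pos'],s['tool_rot'],s['ft_force'],s['width']); cv2.imwrite('pics/w12.png',p['pixels'])
p=ctrl.grab_frame('side'); c=p['pixels'][60:220,280:440]; cv2.imwrite('pics/s12.png',cv2.resize(c,None,fx=3.75,fy=3.75,interpolation=cv2.INTER_CUBIC))
E
```

```text
clock: 12.37
tcp_pos: [0.477, -0.3, 0.0339]
tool_rot: [3.141, 0.002, 1.567]
ft_force: [-0.4, -0.4, -1.7]
width: 0.0569
clock: 12.62
tcp_pos: [0.477, -0.3, 0.034]
tool_rot: [3.141, 0.002, 1.568]
ft_force: [0.3, 0.3, -0.7]
width: 0.0564
[ 0.47703669 -0.30001155  0.03396139] [3.14102353e+00 1.53536589e-03 1.56753229e+00] [ 0.34007466  0.32661881 -0.65642441] 0.05641796192413572
```

View pics/w12.png

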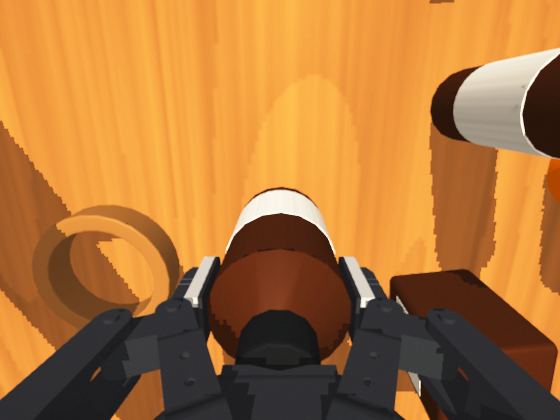

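View pics/s12.png

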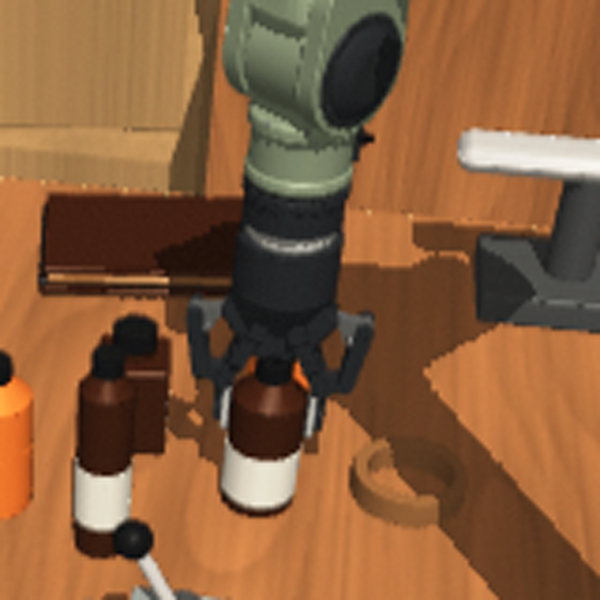

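```bash
python3 -m creep '{"translation":[[0,0,0.1],[0,0,0.25],[0,0,0.3],[0,0,0.3],[0,0,0.3]],"rot":[[0,0,0],[0,0,0],[0,0,0],[0,0,0],[0,0,0]]}'
python3 -m creep '{"translation":[[0,0,0.3],[0,0,0.3],[0,0.1,0.15],[0,0.2,0],[0.05,0.3,0]],"rot":[[0,0,0],[0,0,0],[0,0,0],[0,0,0],[0,0,0]]}'
```

```text
clock: 13.13
tcp_pos: [0.4692, -0.2938, 0.1561]
tool_rot: [-3.126, -0.012, 1.567]
ft_force: [0.2, -0.2, -3.6]
width: 0.0566
clock: 13.55
tcp_pos: [0.4747, -0.2383, 0.245]
tool_rot: [-3.134, -0.002, 1.56]
ft_force: [1.0, 1.2, -3.6]
width: 0.0564
```

```bash
python3 -m creep '{"translation":[[0.05,0.3,0],[0.05,0.35,0],[0.05,0.35,0],[0.05,0.35,0],[0.05,0.35,0]],"rot":[[0,-0.01,0.01],[0,0,0],[0,0,0],[0,0,0],[0,0,0]]}'
python3 -m creep '{"translation":[[0.05,0.35,0],[0.05,0.35,0],[0.02,0.2,0],[0,0.1,0],[0,0,0]],"rot":[[0,0,0],[0,0,0],[0,0,0],[0,0,0],[0,0,0]]}'
```

```text
clock: 13.97
tcp_pos: [0.498, -0.0633, 0.2489]
tool_rot: [3.138, -0.0, 1.561]
ft_force: [0.4, 0.4, -2.5]
width: 0.0567
clock: 14.38
tcp_pos: [0.5069, 0.0492, 0.2512]
tool_rot: [3.14, -0.003, 1.57]
ft_force: [-0.4, 0.5, -3.1]
width: 0.0563
```

```bash
python3 -m creep '{"translation":[[0.12,0.13,-0.05],[0,0,-0.2],[0,0,-0.25],[0,0,-0.2],[0,0,0]],"rot":[[0,0,0],[0,0,0],[0,0,0],[0,0,0],[0,0,0]]}'
python3 - <<'E'
from h import *
s=ctrl.observe(); p=ctrl.grab_frame('wrist'); print(s['tcp_pos'],s['tool_rot'],s['ft_force'],s['width']); cv2.imwrite('pics/w13.png',p['pixels'])
p=ctrl.grab_frame('side'); c=p['pixels'][150:310,240:440]; cv2.imwrite('pics/s13.png',cv2.resize(c,None,fx=3.75,fy=3.75,interpolation=cv2.INTER_CUBIC))
w=wconv(s,ctrl.grab_frame('wrist')); print(proj(w,(s['tcp_pos'][0],s['tcp_pos'][1]+.029,s['tcp_pos'][2]-.034)),proj(w,(.519,.098,.105)))
E
```

```text
clock: 14.8
tcp_pos: [0.5188, 0.0619, 0.1824]
tool_rot: [3.136, -0.001, 1.571]
ft_force: [-1.0, -0.4, -3.2]
width: 0.0568
[0.51882614 0.06185572 0.18243005] [ 3.13626585e+00 -1.17872553e-03  1.57140762e+00] [-0.97921766 -0.36378095 -3.1697747 ] 0.0567785744679483
[278.52714936 183.08637106] [278.52952699 162.03575814]
```

View pics/w13.png

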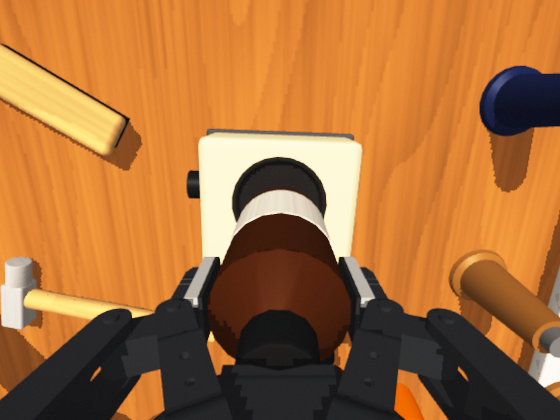

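View pics/s13.png

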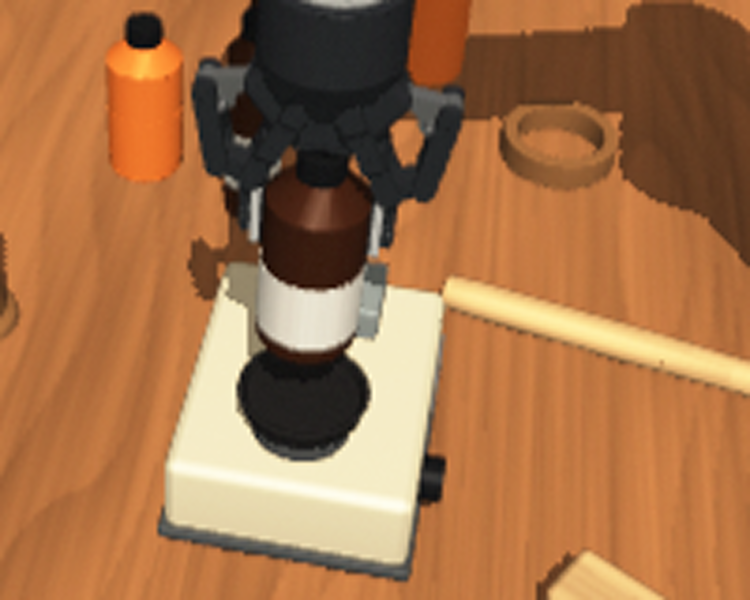

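```bash
python3 -m creep '{"translation":[[0,0,-0.15],[0,0,-0.15],[0,0,-0.05],[0,0,0]],"rot":[[0,0.007,0],[0,0,0],[0,0,0],[0,0,0]]}'
python3 - <<'E'
from h import *
s=ctrl.observe(); p=ctrl.grab_frame('wrist'); print(s['tcp_pos'],s['tool_rot'],s['ft_force'],s['width']); c=p['pixels'][120:300,180:380];cv2.imwrite('pics/w14.png',cv2.resize(c,None,fx=3.3,fy=3.3,interpolation=cv2.INTER_CUBIC))
p=ctrl.grab_frame('side'); c=p['pixels'][210:290,270:370]; cv2.imwrite('pics/s14.png',cv2.resize(c,None,fx=7,fy=7,interpolation=cv2.INTER_CUBIC))
a=np.linspace(0,6.28,200)
def low(c,r,z): q=np.array([proj(p,(c[0]+r*np.cos(i),c[1]+r*np.sin(i),z)) for i in a]); return q.min(0).round(1),q.max(0).round(1)
tp=s['tcp_pos']
print('bottle',low(tp,.029,tp[2]-.034),'rim36',low((.519,.062),.036,.105),'rim39',low((.519,.062),.039,.105))
E
```

```text
clock: 15.28
tcp_pos: [0.527, 0.0603, 0.1583]
tool_rot: [3.123, -0.001, 1.569]
ft_force: [0.4, 0.3, -3.1]
width: 0.0565
[0.52703363 0.06030122 0.15831834] [ 3.12326601e+00 -5.63115326e-04  1.56921249e+00] [ 0.39136979  0.30450167 -3.07343798] 0.05654041806381404
bottle (array([303.7, 235.7]), array([330.2, 254.6])) rim36 (array([303.8, 240.6]), array([336.3, 264.2])) rim39 (array([302.4, 239.6]), array([337.6, 265.3]))
```

View pics/w14.png

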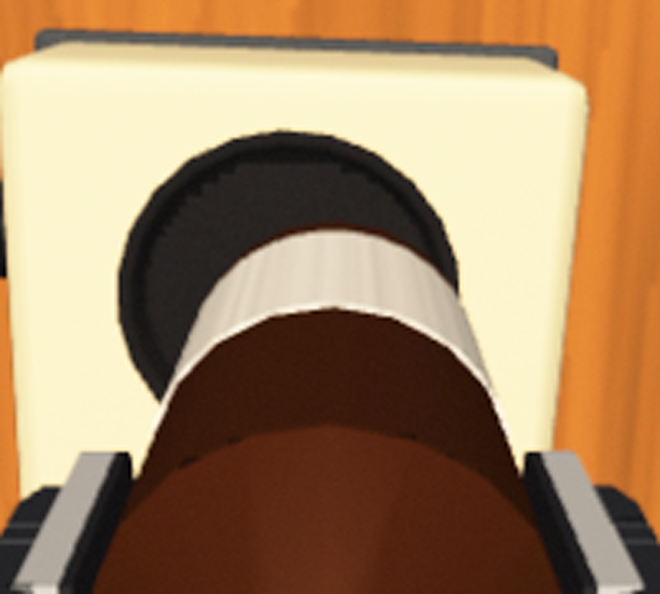

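View pics/s14.png

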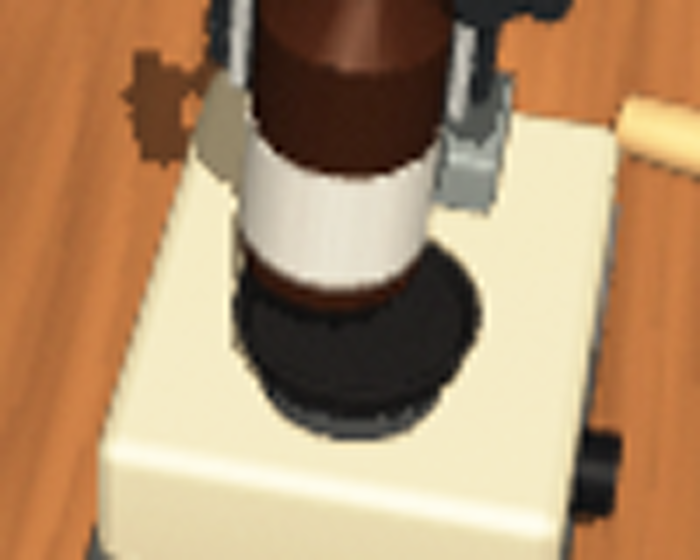

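Run:
```python
from h import *
s=ctrl.observe(); p=wconv(s,ctrl.grab_frame('wrist')); tp=s['tcp_pos'];print(tp,s['tool_rot'])
a=np.linspace(0,6.28,300)
def ext(c,r,z): q=np.array([proj(p,(c[0]+r*np.cos(i),c[1]+r*np.sin(i),z)) for i in a]); return q.min(0).round(1),q[:,0].max().round(1)
for dy in (-.006,-.003,0,.003,.006): print('bottle y',(tp[1]+dy).round(4),ext((tp[0],tp[1]+dy),.029,tp[2]-.034),'seen 188.2')
for y in (.056,.060,.064,.068,.072): print('cup y',y,ext((.518,y),.039,.105),'seen 215.8,159.4,319.4')
```

```text
[0.52757656 0.06040868 0.1590894 ] [ 3.12200216e+00 -5.84430166e-04  1.56935084e+00]
bottle y 0.0544 (array([236.5, 191.7]), np.float64(319.0)) seen 188.2
bottle y 0.0574 (array([236.3, 187.4]), np.float64(319.2)) seen 188.2
bottle y 0.0604 (array([236.2, 183.1]), np.float64(319.3)) seen 188.2
bottle y 0.0634 (array([236. , 178.7]), np.float64(319.5)) seen 188.2
bottle y 0.0664 (array([235.8, 174.2]), np.float64(319.6)) seen 188.2
cup y 0.056 (array([213.4, 169.4]), np.float64(316.0)) seen 215.8,159.4,319.4
cup y 0.06 (array([213. , 163.9]), np.float64(316.1)) seen 215.8,159.4,319.4
cup y 0.064 (array([212.7, 158.3]), np.float64(316.3)) seen 215.8,159.4,319.4
cup y 0.068 (array([212.4, 152.7]), np.float64(316.5)) seen 215.8,159.4,319.4
cup y 0.072 (array([212. , 147.1]), np.float64(316.7)) seen 215.8,159.4,319.4
```

```bash
python3 -m creep '{"translation":[[-0.08,0.08,0],[0,0,0],[0,0,0]],"rot":[[0,0.025,0],[0,0,0],[0,0,0]]}'
python3 - <<'E'
from h import *
s=ctrl.observe(); p=ctrl.grab_frame('wrist'); print(s['tcp_pos'],s['tool_rot'],s['ft_force'],s['width']); c=p['pixels'][120:300,180:380];cv2.imwrite('pics/w15.png',cv2.resize(c,None,fx=3.3,fy=3.3,interpolation=cv2.INTER_CUBIC))
p=ctrl.grab_frame('side'); c=p['pixels'][210:290,270:370]; cv2.imwrite('pics/s15.png',cv2.resize(c,None,fx=7,fy=7,interpolation=cv2.INTER_CUBIC))
E
```

```text
clock: 15.68
tcp_pos: [0.5201, 0.0692, 0.1615]
tool_rot: [3.14, -0.001, 1.569]
ft_force: [0.9, 0.5, -3.7]
width: 0.0567
[0.52005821 0.06920248 0.16153726] [ 3.14025104e+00 -7.69920590e-04  1.56912153e+00] [ 0.85523517  0.51035714 -3.66391318] 0.05667533512135099
```

View pics/w15.png

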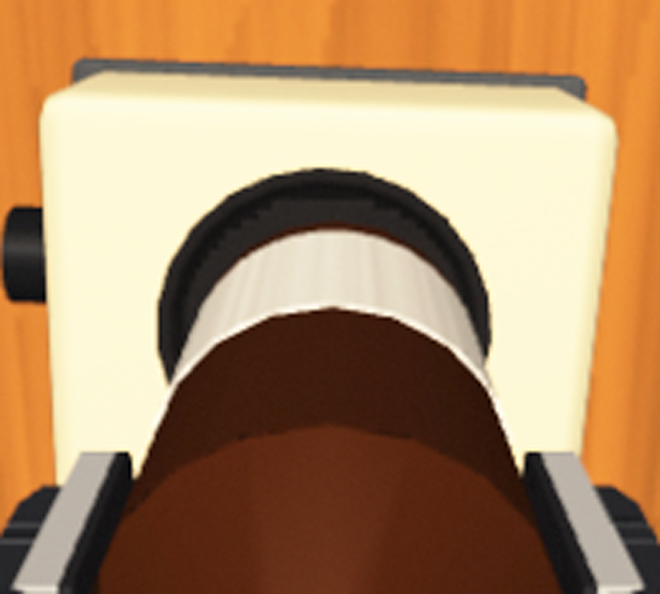

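View pics/s15.png

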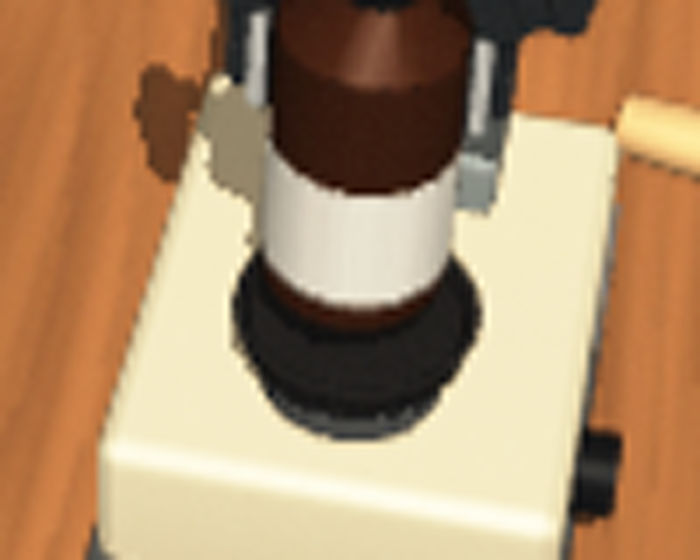

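```bash
python3 -m creep '{"translation":[[-0.03,0,-0.08],[-0.01,0,-0.06],[-0.01,0,-0.04],[0,0,0]],"rot":[[0,0.008,0],[0,0.004,0],[0,0,0],[0,0,0]]}'
```

```text
clock: 16.12
tcp_pos: [0.5144, 0.0692, 0.1415]
tool_rot: [-3.133, -0.001, 1.569]
ft_force: [-0.9, 0.3, -3.7]
width: 0.0564
```

```bash
python3 -m creep '{"translation":[[0.03,0,0],[0.01,0,0],[0,0,0]],"rot":[[0,-0.008,0],[0,0,0],[0,0,0]]}'
python3 - <<'E'
from h import *
s=ctrl.observe(); p=ctrl.grab_frame('wrist'); print(s['tcp_pos'],s['tool_rot'],s['ft_force'],s['width']); c=p['pixels'][120:300,180:380];cv2.imwrite('pics/w16.png',cv2.resize(c,None,fx=3.3,fy=3.3,interpolation=cv2.INTER_CUBIC))
p=ctrl.grab_frame('side'); c=p['pixels'][210:290,270:370]; cv2.imwrite('pics/s16.png',cv2.resize(c,None,fx=7,fy=7,interpolation=cv2.INTER_CUBIC))
E
```

```text
clock: 16.37
tcp_pos: [0.5181, 0.069, 0.1404]
tool_rot: [-3.138, -0.001, 1.569]
ft_force: [0.1, -0.1, -3.2]
width: 0.0569
[0.51805457 0.06903776 0.14041898] [-3.13760955e+00 -7.05643723e-04  1.56898441e+00] [ 0.06700465 -0.05738268 -3.17030208] 0.05686377205354016
```

View pics/w16.png

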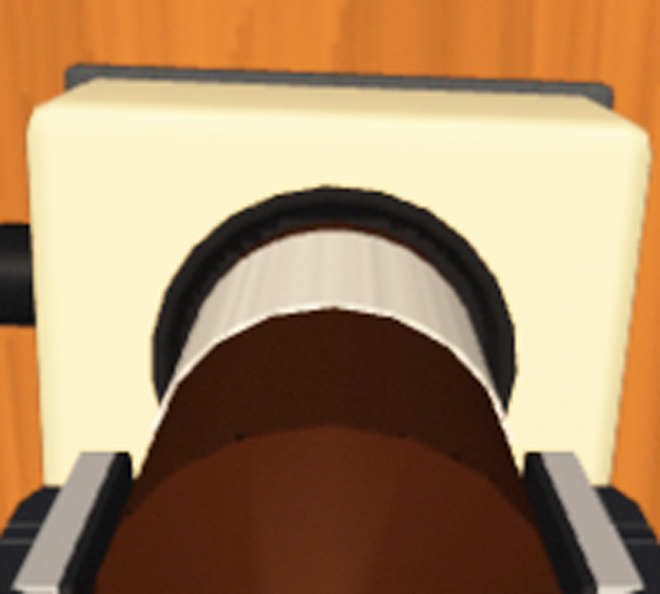

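View pics/s16.png

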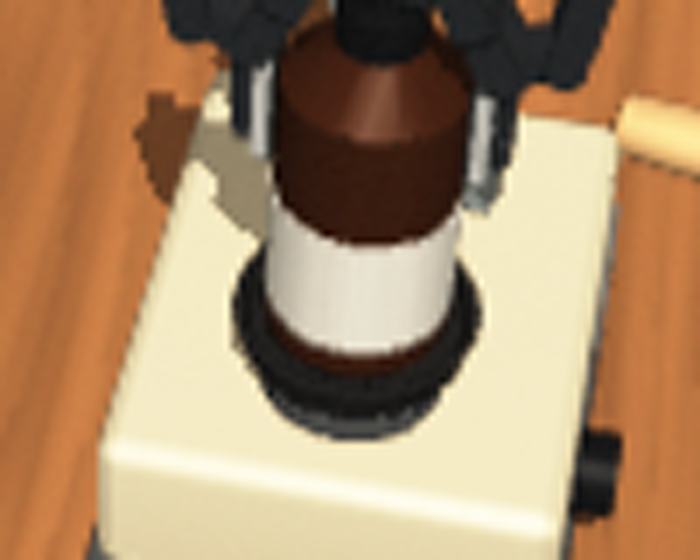

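Wrist and side views show the foot centred just above the rim. I'm pressing down slowly and watching the force.

```bash
python3 -m creep '{"translation":[[0,0,-0.06],[0,0,-0.04],[0,0,-0.03]],"rot":[[0,0,0],[0,0,0],[0,0,0]]}'
python3 -m creep '{"translation":[[0,0,-0.04],[0,0,-0.04],[0,0,-0.02]],"rot":[[0,0,0],[0,0,0],[0,0,0]]}'
```

```text
clock: 16.72
tcp_pos: [0.519, 0.069, 0.128]
tool_rot: [-3.14, -0.001, 1.569]
ft_force: [-1.5, 0.6, 2.3]
width: 0.0564
clock: 16.97
tcp_pos: [0.519, 0.0691, 0.1184]
tool_rot: [-3.141, -0.001, 1.569]
ft_force: [-2.1, 0.5, 6.5]
width: 0.0567
```

```bash
python3 -m creep '{"translation":[[0,0,-0.03],[0,0,-0.03]],"rot":[[0,0,0],[0,0,0]]}'
python3 -m creep '{"translation":[[0,0,-0.02]],"rot":[[0,0,0]]}'
```

```text
clock: 17.13
tcp_pos: [0.5193, 0.0692, 0.1173]
tool_rot: [3.14, -0.0, 1.569]
ft_force: [-11.6, 0.3, 38.7]
width: 0.0565
clock: 17.22
tcp_pos: [0.5191, 0.0691, 0.1177]
tool_rot: [3.139, 0.0, 1.569]
ft_force: [-4.0, -0.4, 12.5]
width: 0.0566
```

```bash
R='x'; python3 -m creep '{"translation":[[0,0,-0.02],[0,0,-0.02],[0,0,-0.02],[0,0,-0.02],[0,0,-0.02]],"rot":[[0,0,0],[0,0,0],[0,0,0],[0,0,0],[0,0,0]]}'
python3 -m creep '{"translation":[[0,0,-0.02],[0,0,-0.02],[0,0,-0.02],[0,0,-0.02],[0,0,-0.02]],"rot":[[0,0,0],[0,0,0],[0,0,0],[0,0,0],[0,0,0]]}'
python3 -m creep '{"translation":[[0,0,-0.02],[0,0,-0.02],[0,0,-0.02],[0,0,-0.02],[0,0,-0.02]],"rot":[[0,0,0],[0,0,0],[0,0,0],[0,0,0],[0,0,0]]}'
```

```text
clock: 17.63
tcp_pos: [0.5189, 0.0691, 0.1177]
tool_rot: [3.133, 0.001, 1.57]
ft_force: [-6.7, -0.4, 17.7]
width: 0.0565
clock: 18.05
tcp_pos: [0.5188, 0.0691, 0.1178]
tool_rot: [3.128, 0.002, 1.57]
ft_force: [-6.2, 0.4, 19.3]
width: 0.0567
clock: 18.47
tcp_pos: [0.5185, 0.0692, 0.1179]
tool_rot: [3.123, 0.003, 1.57]
ft_force: [-6.2, 0.3, 19.7]
width: 0.057
```

Run:
```python
from h import *
p=ctrl.grab_frame('side'); c=p['pixels'][150:310,240:440]; cv2.imwrite('pics/s17.png',cv2.resize(c,None,fx=3.75,fy=3.75,interpolation=cv2.INTER_CUBIC))
s=ctrl.observe(); print(s['tcp_pos'],s['ft_force'],s['clock'])
```

```text
[0.51854727 0.06917234 0.11794763] [-6.52638971 -0.53264148 18.71729722] 18.5167
```

View pics/s17.png

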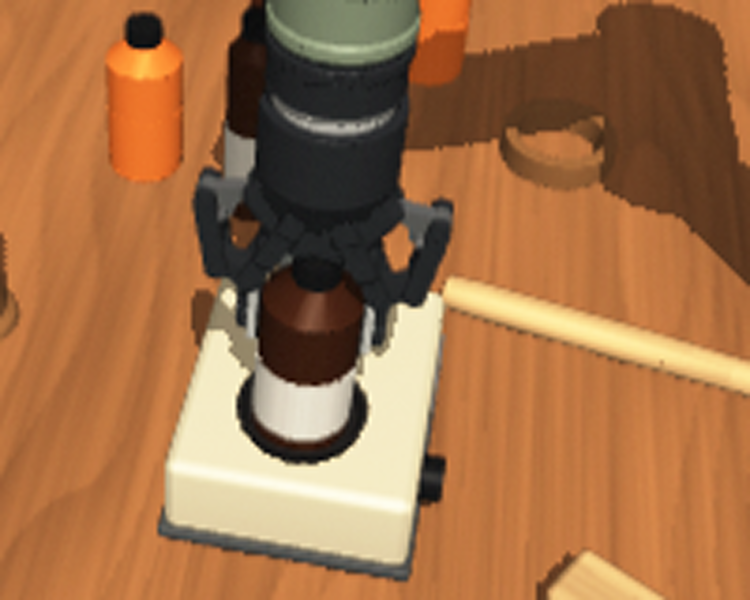

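Cup is fully down, with its rim almost on the deck at (303,415) and the bottle centred in it. I'll hold a bit longer.

```bash
python3 -m creep '{"translation":[[0,0,-0.02],[0,0,-0.02],[0,0,-0.02],[0,0,-0.02],[0,0,-0.02]],"rot":[[0,0.01,0],[0,0.01,0],[0,0,0],[0,0,0],[0,0,0]]}'
python3 -m creep '{"translation":[[0,0,-0.02],[0,0,-0.02],[0,0,-0.02],[0,0,-0.02],[0,0,-0.02]],"rot":[[0,0,0],[0,0,0],[0,0,0],[0,0,0],[0,0,0]]}'
python3 -m creep '{"translation":[[0,0,-0.02],[0,0,-0.02],[0,0,0],[0,0,0.1],[0,0,0.2]],"rot":[[0,0,0],[0,0,0],[0,0,0],[0,0,0],[0,0,0]]}'
python3 -m creep '{"translation":[[0,0,0.25],[0,0,0.3],[0,0,0.2],[0,0,0.0]],"rot":[[0,0,0],[0,0,0],[0,0,0],[0,0,0]]}'
```

```text
clock: 18.93
tcp_pos: [0.5189, 0.0692, 0.1177]
tool_rot: [3.133, 0.004, 1.57]
ft_force: [-6.8, 0.2, 19.2]
width: 0.0567
clock: 19.35
tcp_pos: [0.5188, 0.0692, 0.1178]
tool_rot: [3.127, 0.005, 1.571]
ft_force: [-6.4, 0.4, 19.5]
width: 0.0567
clock: 19.77
tcp_pos: [0.5172, 0.0692, 0.1474]
tool_rot: [3.127, 0.006, 1.571]
ft_force: [-0.1, -0.2, -4.2]
width: 0.0566
clock: 20.1
tcp_pos: [0.5176, 0.0693, 0.2254]
tool_rot: [3.126, 0.006, 1.571]
ft_force: [0.7, -0.2, -3.0]
width: 0.0567
```

```bash
python3 -m creep '{"translation":[[0.04,0.2,0],[0.04,0.35,0],[0.04,0.35,0],[0.04,0.35,0],[0.04,0.35,0]],"rot":[[0.007,0.018,0],[0,0,0],[0,0,0],[0,0,0],[0,0,0]]}'
python3 -m creep '{"translation":[[0.04,0.35,0],[0.04,0.35,0],[0.04,0.2,0],[0,0.1,0],[0,0,0]],"rot":[[0,0,0],[0,0,0],[0,0,0],[0,0,0],[0,0,0]]}'
```

```text
clock: 20.52
tcp_pos: [0.5384, 0.2273, 0.2196]
tool_rot: [3.141, 0.005, 1.557]
ft_force: [0.1, -0.6, -2.7]
width: 0.0568
clock: 20.93
tcp_pos: [0.5475, 0.3386, 0.2069]
tool_rot: [-3.133, 0.006, 1.565]
ft_force: [0.2, -0.4, -3.7]
width: 0.057
```

```bash
python3 -m creep '{"translation":[[0.03,0.1,-0.15],[0,0,-0.3],[0,0,-0.3],[0,0,-0.25],[0,0,0]],"rot":[[0.007,-0.011,0.007],[0,0,0],[0,0,0],[0,0,0],[0,0,0]]}'
python3 - <<'E'
from h import *
s=ctrl.observe(); p=ctrl.grab_frame('wrist'); print(s['tcp_pos'],s['tool_rot'],s['ft_force'],s['width']); cv2.imwrite('pics/w20.png',p['pixels'])
w=wconv(s,p)
p=ctrl.grab_frame('side'); c=p['pixels'][300:420,220:400]; cv2.imwrite('pics/s20.png',cv2.resize(c,None,fx=4.4,fy=4.4,interpolation=cv2.INTER_CUBIC))
a=np.linspace(0,6.28,300)
def ext(p,c,r,z): q=np.array([proj(p,(c[0]+r*np.cos(i),c[1]+r*np.sin(i),z)) for i in a]); return q.min(0).round(1),q.max(0).round(1)
tp=s['tcp_pos']
for n,q in (('w',w),('s',p)): print(n,'bottle',ext(q,tp,.029,tp[2]-.034),'cork',ext(q,(.55,.349),.045,.009))
E
```

```text
clock: 21.35
tcp_pos: [0.5493, 0.3437, 0.0993]
tool_rot: [-3.141, 0.004, 1.568]
ft_force: [-0.8, -1.4, -4.5]
width: 0.0568
[0.54928251 0.34366299 0.09929347] [-3.14091438  0.00444541  1.56794836] [-0.7981646  -1.41304398 -4.46280155] 0.056797203296690524
w bottle (array([237.2, 182.9]), array([320.4, 260.9])) cork (array([227.4, 141.6]), array([332. , 242.8]))
s bottle (array([265.7, 362. ]), array([297.9, 392.7])) cork (array([257.1, 371.8]), array([305. , 418.9]))
```

View pics/w20.png

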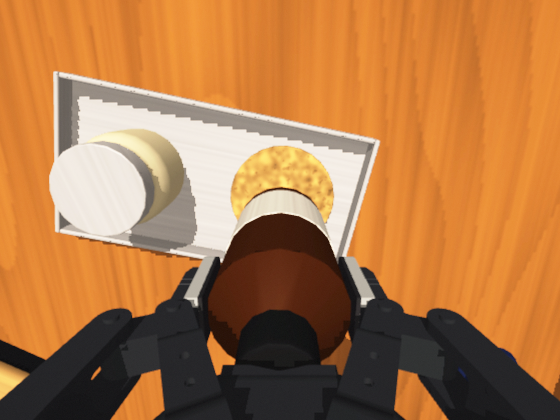

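View pics/s20.png

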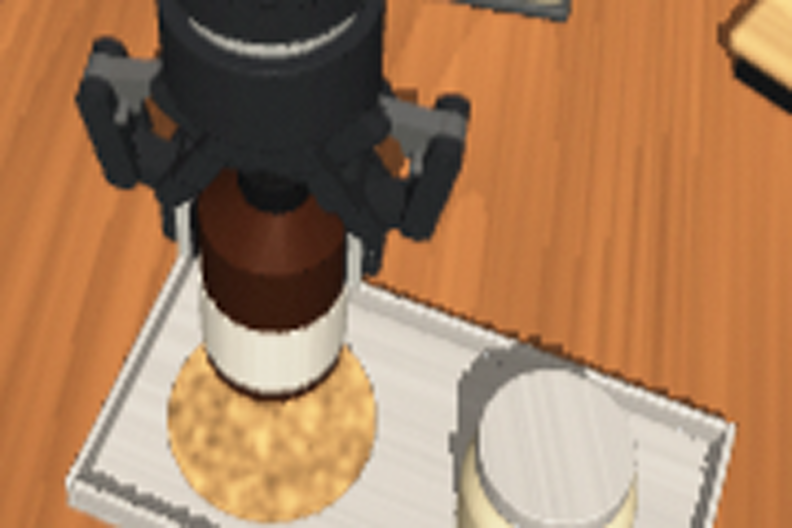

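```bash
python3 -m creep '{"translation":[[0.02,0.06,-0.1],[0,0,-0.2],[0,0,-0.1],[0,0,0]],"rot":[[0.004,0,0],[0,0,0],[0,0,0],[0,0,0]]}'
```

```text
clock: 21.78
tcp_pos: [0.5604, 0.3528, 0.0702]
tool_rot: [3.125, -0.008, 1.565]
ft_force: [0.2, 0.3, -3.3]
width: 0.0565
```

```bash
python3 -m creep '{"translation":[[-0.09,-0.03,-0.05],[0,0,-0.05],[0,0,0]],"rot":[[-0.01,0.021,0],[0,0,0],[0,0,0]]}'
```

```text
clock: 22.03
tcp_pos: [0.5525, 0.3504, 0.0623]
tool_rot: [3.139, -0.001, 1.565]
ft_force: [0.2, 0.8, -2.6]
width: 0.0566
```

```bash
python3 -m creep '{"translation":[[-0.01,0,-0.06],[0,0,-0.06],[0,0,0]],"rot":[[0,0.003,0],[0,0,0],[0,0,0]]}'
python3 - <<'E'
from h import *
s=ctrl.observe(); p=ctrl.grab_frame('wrist'); print(s['tcp_pos'],s['tool_rot'],s['ft_force'],s['width']); cv2.imwrite('pics/w21.png',p['pixels'])
p=ctrl.grab_frame('side'); c=p['pixels'][300:420,220:400]; cv2.imwrite('pics/s21.png',cv2.resize(c,None,fx=4.4,fy=4.4,interpolation=cv2.INTER_CUBIC))
E
```

```text
clock: 22.28
tcp_pos: [0.5524, 0.3511, 0.0509]
tool_rot: [3.139, -0.002, 1.565]
ft_force: [0.5, -0.4, -3.5]
width: 0.0565
[0.55236967 0.35111368 0.05094601] [ 3.13904918e+00 -2.47122468e-03  1.56528755e+00] [ 0.4939911  -0.4250101  -3.50387079] 0.056491280943155704
```

View pics/w21.png

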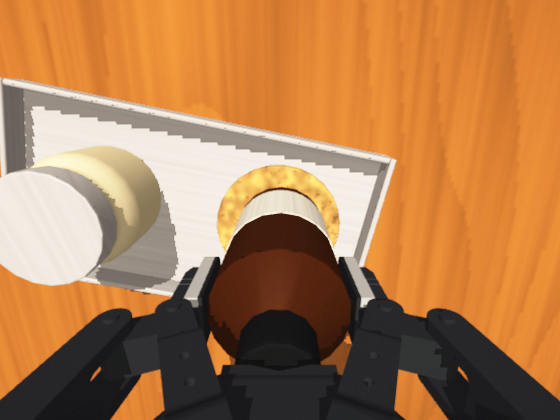

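View pics/s21.png

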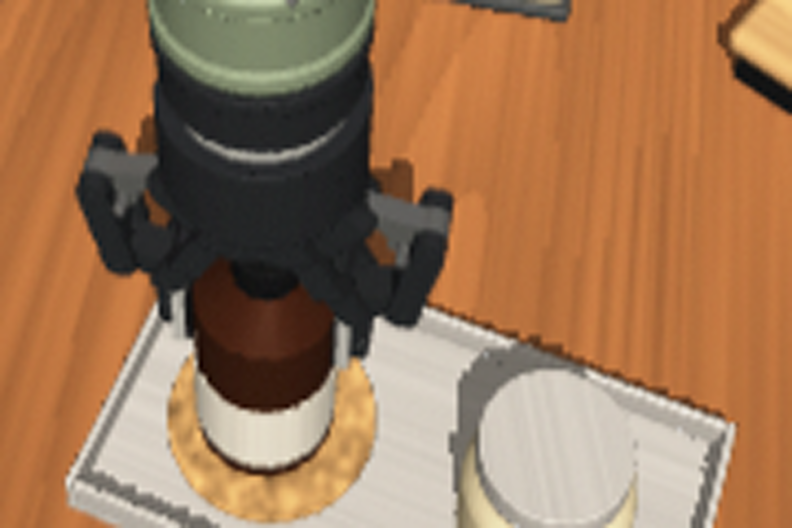

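```bash
python3 -m creep '{"translation":[[-0.02,0,-0.04],[0,0,-0.02],[0,0,0]],"rot":[[-0.003,0.003,0],[0,0,0],[0,0,0]]}'
python3 -m creep '{"translation":[[0,0,-0.03]],"rot":[[0,0,0]]}'
```

```text
clock: 22.63
tcp_pos: [0.5511, 0.3515, 0.0458]
tool_rot: [3.14, -0.001, 1.565]
ft_force: [0.0, 0.2, -2.7]
width: 0.0566
clock: 22.72
tcp_pos: [0.5514, 0.3518, 0.0431]
tool_rot: [3.139, -0.001, 1.565]
ft_force: [0.5, 0.8, -2.5]
width: 0.0568
```

```bash
python3 -m creep '{"translation":[[0,0,-0.02]],"rot":[[0,0,0]]}'
python3 -m creep '{"translation":[[0,0,-0.015]],"rot":[[0,0,0]]}'
```

```text
clock: 22.8
tcp_pos: [0.5517, 0.3522, 0.0428]
tool_rot: [3.138, -0.002, 1.566]
ft_force: [-5.9, -3.3, 19.4]
width: 0.0566
clock: 22.88
tcp_pos: [0.5516, 0.3522, 0.0429]
tool_rot: [3.138, -0.002, 1.566]
ft_force: [-4.2, -2.2, 8.0]
width: 0.0566
```

```bash
python3 -m creep '{"translation":[[0,0,0.005],[0,0,0],[0,0,0],[0,0,0],[0,0,0]],"rot":[[0,0,0],[0,0,0],[0,0,0],[0,0,0],[0,0,0]]}' -1 20
python3 - <<'E'
from h import *
s=ctrl.observe(); p=ctrl.grab_frame('wrist'); print(s['tcp_pos'],s['tool_rot'],s['ft_force'],s['width']); cv2.imwrite('pics/w22.png',p['pixels'])
E
```

```text
clock: 23.3
tcp_pos: [0.5539, 0.3533, 0.0458]
tool_rot: [3.133, -0.005, 1.566]
ft_force: [0.0, 0.0, -0.4]
width: 0.0855
[0.55388376 0.35325902 0.04576827] [ 3.13306838 -0.00475435  1.56564486] [ 0.01889042  0.00277613 -0.43747148] 0.08549734824542929
```

View pics/w22.png

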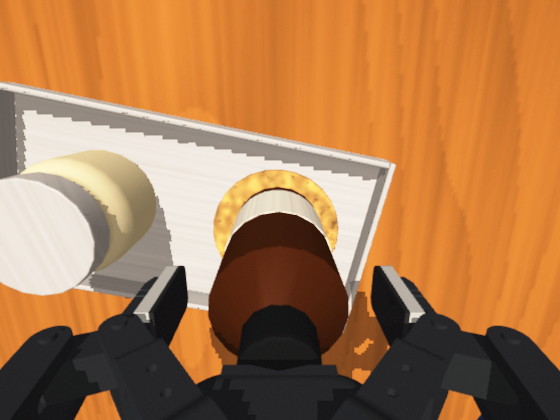

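Released and standing, clear of both pads. I'm going straight up.

```bash
python3 -m creep '{"translation":[[-0.02,0,0.1],[0,0,0.2],[0,0,0.3],[0,0,0.35],[0,0,0.35]],"rot":[[0,0.01,0],[0,0,0],[0,0,0],[0,0,0],[0,0,0]]}'
python3 -m creep '{"translation":[[0,0,0.35],[0,-0.3,0.2],[0,-0.35,0],[-0.1,-0.3,0],[0,0,0]],"rot":[[0,0,0],[0,0,0],[0,0,0],[0,0,0],[0,0,0]]}'
python3 -m creep '{"translation":[[-0.1,-0.35,0],[-0.1,-0.35,0],[-0.1,-0.3,0],[-0.1,-0.3,0],[0,0,0]],"rot":[[0,0,0],[0,0,0],[0,0,0],[0,0,0],[0,0,0]]}'
python3 - <<'E'
from h import *
for n in ('side','top'):
    p=ctrl.grab_frame(n); cv2.imwrite(f'pics/{n}_end.png',p['pixels'])
    a=np.linspace(0,6.28,300)
    for r in ctrl.cut_out('cork_disc',p)[:1]: print(n,r['confidence'],(np.array(r['extent'])*[560,420,560,420]).round(1))
    for r in ctrl.cut_out('dye_bottle',p)[:4]: print(n,r['confidence'],(np.array(r['extent'])*[560,420,560,420]).round(1))
    c=p['pixels'][280:420,200:400] if n=='side' else p['pixels'][190:320,90:320]
    cv2.imwrite(f'pics/{n}_endc.png',cv2.resize(c,None,fx=3.4,fy=3.4,interpolation=cv2.INTER_CUBIC))
E
```

```text
clock: 23.77
tcp_pos: [0.5443, 0.3494, 0.1687]
tool_rot: [-3.124, 0.004, 1.565]
ft_force: [0.5, -0.4, 0.2]
width: 0.0855
clock: 24.18
tcp_pos: [0.538, 0.2552, 0.2358]
tool_rot: [-3.139, -0.001, 1.571]
ft_force: [-0.1, 0.1, -0.7]
width: 0.0855
clock: 24.6
tcp_pos: [0.4967, 0.1217, 0.2354]
tool_rot: [-3.141, -0.002, 1.572]
ft_force: [0.7, 1.2, -0.0]
width: 0.0853
side 0.72 [258.4 380.  303.6 420. ]
side 0.81 [266.2 153.8 291.4 197.2]
side 0.72 [261.2 354.1 298.6 409. ]
side 0.52 [363.5 139.4 365.  163.3]
top 0.9 [369.8 154.8 401.1 186. ]
top 0.83 [441.7 244.1 483.8 268.7]
```

View pics/side_end.png

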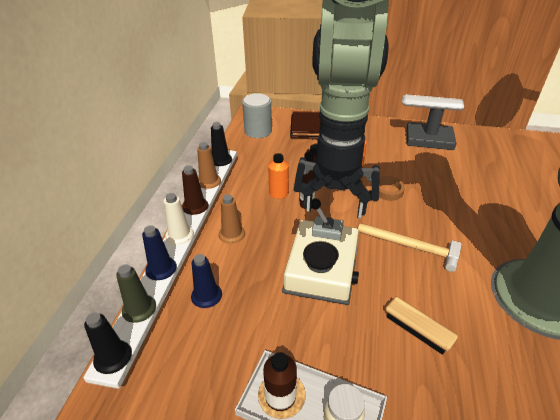

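View pics/side_endc.png

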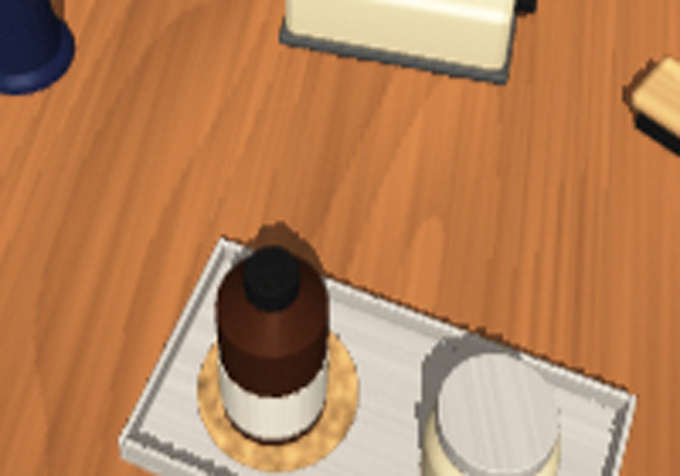

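View pics/top_endc.png

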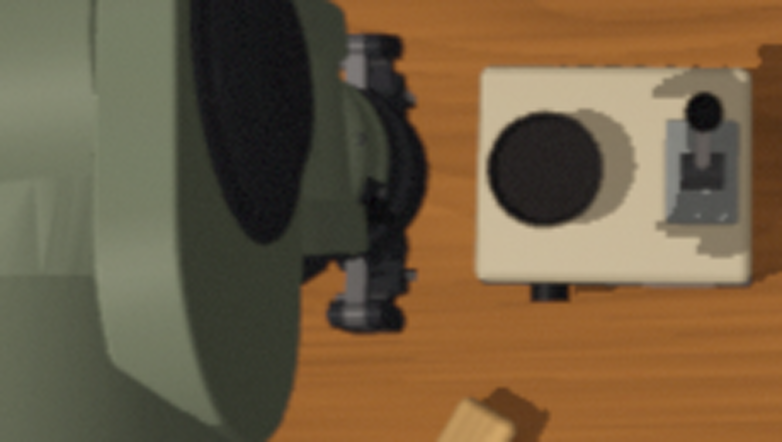

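Run:
```python
from h import *
s=ctrl.observe(); print(s['ft_force'],s['joint_velocities'],s['clock']); print(ctrl.hand_in())
```

```text
[ 0.06762804 -0.32342392 -0.06204343] [ 0.00104249  0.00172389 -0.00207463  0.00135351 -0.00204617 -0.00232872] 24.9
the job is handed in; nothing more can be done
None
```

I switched the mixer on, held the dye bottle down in the cup for about 2.4 s, stood it on the cork disc, and handed in at 24.9 s. The hand-in reports no verdict.

**Last checks**
- **Lever:** it leans fully to the back. I pushed until it met its stop, at about 9 N.
- **Pressing:** the cup was on its stop, with 12–20 N on the wrist and a 39 N spike as it reached the stop. The bottle looked upright and centred. In the last pictures the cup is up again.
- **Placing:** the bottle stands upright on the disc with cork showing all round, about 3–4 mm off centre in the side view. It was set down under force control, with a brief 19 N on contact.
- **Robot and bystanders:** the gripper is open, away from everything and still. In the pictures the jar, cones and orange look-alikes stand where they were. The arm hid the slim and square bottles in the last side view; I never touched them, but their final position was not checked.

**What disagreed or went wrong**
- **Fingertip offset:** the fingertips were about 30 mm short of the reported TCP. My first lever push passed over the ball, so I probed the mixer's deck to measure the offset.
- **Probe force:** that probe briefly read 50 N at the wrist. In the picture the fingertips were on the deck, and neither the lever nor the mixer moved. I could not rule out the gripper's body touching the lever, which has a 40 N limit.
- **Cameras:** the top and side cameras differed by about 8 mm in y at the cup and the disc. I settled it by comparing the bottle's foot with each in the wrist and side views.

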